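# Load and start the lamb-bottle steriliser

### The job

Stand every lamb-feeding bottle on the bench upright in the steriliser's bin and shut its lid. Then swing the hasp over the lid's staple until it lies flat, and turn the timer sleeve to the number of bottles you loaded (its scale is marked in dots). Last of all, throw the lever from its park notch into the middle notch, and leave the other things on the bench where they are.

Things in the scene. Friction and masses are not known exactly. Their poses are not given: they have to be found in the camera images.
- steriliser: Fixed metal box, 270 mm deep (x) by 275 wide (y). Origin: centre of its footprint on the table, z up, x away from the robot; yaw within 0.2. Offsets below in mm are in this frame. Front part, x -135 to -30: closed deck, flat top at z 130, with sleeve (y -85), hasp (y 0) and lever (y 88) on it. Rear part, x -30 to 135: open-topped bin.
- bin_floor (a point): Centre of the bin's inner floor: steriliser x 52, y 0, z 12. Inside x -26 to 130, y -132 to 132; rim at z 122. A low bottle rack on the floor (4 mm sheet, tops at z 52): strips along x at y -65, 0, 65 and along y at x 14.5 and 79.5 make four 61 mm square cells in a row, one bottle each, centred at x 47 and y -98, -33, 33, 98; above it the bin is open.
- lid (a joint): Bin lid, steel plate 164 x 272 x 8 mm, hinged on the far rim (steriliser x 134, z 122, axis along y). 0 = shut, flat on the rim, its top flush with the deck (z 130); grows as the front edge lifts; starts nearly upright, 1.4 to 1.6. Stiff hinge (0.3 N m), stays where left; shut = below 0.06. Staple: lug 10 mm wide, 10 mm tall on its top, 32 mm behind its front edge, at y 0.
- lid_edge (a point): Middle of the lid's front edge, on its top (outer) face, 164 mm from the hinge line; moves with the lid.
- hasp (a joint): Slotted dark steel plate 58 mm long, 30 wide (y), 6 thick, hinged along y at steriliser x -36, y 0, z 135. 0 = flat on the deck towards the robot; swings up and over, away from the robot, to 3.14 = flat on the shut lid, staple through its slot. Starts at 0.3 to 0.8. Slight friction (0.035 N m) holds it at any angle. Can be pinched across its width from above and led round. Closed = above 2.99.
- hasp_end (a point): Middle of the hasp's free end, 58 mm from its hinge line; moves with the hasp.
- sleeve (a joint): Timer sleeve: fluted black upright collar, 43 mm across, 37 tall, turning about the vertical. Six clicking detents: number 1 at 0 rad, 2 at 0.5, 3 at 1.0, 4 at 1.5, 5 at 2.0, 6 at 2.5; grows clockwise seen from above; starts at 5 or 6. Numbers are groups of 1 to 6 white dots on the deck around it; a white pointer shows the setting. 0.1 to 0.2 N m to turn; springs into the nearest detent.
- sleeve_top (a point): Centre of the sleeve's top, on its axis: steriliser x -82.5, y -85, z 170. Grip its side from 3 to 33 mm below this. The dots lie on the robot's side: the gap between numbers 3 and 4 is straight towards the robot (steriliser -x). The sleeve's white line on top runs from the axis to its pointer.
- lever (a joint): Start lever: steel rod with a black ball, swinging fore and aft about y at steriliser x -82.5, y 88, z 125. Three sprung notches: 0 = park, leaning 0.5 rad towards the robot (start); 0.5 = upright, the middle notch, marked by a double white bar on the deck; 1.0 = far notch, leaning 0.5 away. 3 to 5 N at the ball moves it; let go, it springs into the nearest notch.
- lever_knob (a point): Centre of the lever's ball (24 mm across), 78 mm from its pivot; moves with the lever.
- bottle1: Empty lamb-feeding bottle: squat white plastic cylinder 50 mm across, 76 tall with a weighted steel foot (lowest 14 mm), then a grey collar (36 across, to 86) and a short dark teat to 100. About 130 g. Stands upright; origin at the centre of its base, z up its axis. Two to four bottles are present: some of bottle2 to bottle4 may be absent and then read None.
- bottle2: Empty lamb-feeding bottle: squat white plastic cylinder 50 mm across, 76 tall with a weighted steel foot (lowest 14 mm), then a grey collar (36 across, to 86) and a short dark teat to 100. About 130 g. Stands upright; origin at the centre of its base, z up its axis. Two to four bottles are present: some of bottle2 to bottle4 may be absent and then read None.
- bottle3: Empty lamb-feeding bottle: squat white plastic cylinder 50 mm across, 76 tall with a weighted steel foot (lowest 14 mm), then a grey collar (36 across, to 86) and a short dark teat to 100. About 130 g. Stands upright; origin at the centre of its base, z up its axis. Two to four bottles are present: some of bottle2 to bottle4 may be absent and then read None.
- bottle4: Empty lamb-feeding bottle: squat white plastic cylinder 50 mm across, 76 tall with a weighted steel foot (lowest 14 mm), then a grey collar (36 across, to 86) and a short dark teat to 100. About 130 g. Stands upright; origin at the centre of its base, z up its axis. Two to four bottles are present: some of bottle2 to bottle4 may be absent and then read None.
- jar: Bystander, to be left where it is: small amber glass jar 42 mm across, 70 mm tall, standing among the bottles. Origin at the centre of its underside (for the brush, of the tool).
- mug: Bystander, to be left where it is: white mug 76 mm across, 85 mm tall, with a handle. Origin at the centre of its underside (for the brush, of the tool).
- pot: Bystander, to be left where it is: terracotta pot 110 mm across, 90 mm tall, with two small handles. Origin at the centre of its underside (for the brush, of the tool).
- iodine: Bystander, to be left where it is: amber bottle 60 mm across, 170 mm tall. Origin at the centre of its underside (for the brush, of the tool).
- brush: Bystander, to be left where it is: hand brush lying down. Origin at the centre of its underside (for the brush, of the tool).
- bowl: Bystander, to be left where it is: steel bowl 140 mm across, 60 mm tall. Origin at the centre of its underside (for the brush, of the tool).
- tin: Bystander, to be left where it is: tin can 74 mm across, 100 mm tall. Origin at the centre of its underside (for the brush, of the tool).
Things that resemble listed ones, but are neither listed nor needed, are in the scene too. What is shaped like the bottle4 but pink is not meant. Leave any red look-alike of the bottle2 alone.

How it is judged:
By the outcome, as a careful person would: the job done as asked, in the order asked, and still so for the second after the job is handed in, with the robot touching nothing.
Of bottle2, bottle3, bottle4 only 1 to 3 are there at a start; the rules pass over those that are not, and their reading is None.
At some moment in a run one of bottle1, bottle2, bottle3, bottle4 may be knocked a few centimetres aside while the robot is not near it.
It also fails if it takes over 208 s, if anything falls off the work surface, if the arm or the gripper's body presses on something with over 40 N, if the wrist force passes 120 N, or if a joint passes its speed limit or range.

### The arm

A 6-joint arm with a two-finger parallel gripper is mounted at the origin on the work surface. World frame = base frame: x ahead of the robot, y to its left, z up, the work surface at z = 0. Lengths are in mm, angles in degrees, forces in N, time in s.
With the tool pointing down it reaches from about 350 to 850 mm from the base axis. Payload 8.1 kg.
Tool frame: the origin (TCP) lies on the centre line of the jaws, within the pads' length; the fingertips stand 14 mm ahead of it and the grasp point (between the pads) lies 5 mm behind it; z points along the fingers, y is the line along which they close (so a half turn about z gives the same grasp; the last joint's range is limited). The gripper opens to 85 mm and grips with 20 to 120 N. Pads are 22 mm wide; open, the fingers measure 114 mm over their backs; the gripper's body (76 mm by 85 mm) begins 54 mm behind the grasp point. The pads swing forward as they close: fully open they stand 13 mm farther back than shut.
Start: joints at [-72.846, 7.471, 85.268, -0, 87.261, -4.893], TCP at [225.244, -556.121, 245.292] pointing down, gripper open.
Joint ranges: [-169.43, 169.43], [-51.17, 129.36], [1.28, 143.12], [-76.62, 256.62], [0, 156.53], [-152.29, 152.29]. Speed limits (degrees/s): [136.94, 136.94, 159.86, 180, 180, 180].

### API

Orientations are given as [roll, pitch, yaw] about the fixed x, y, z axes, in that order (R = Rz(yaw) Ry(pitch) Rx(roll)).
In Python, from bench import sense, snapshot, camera_info, hand_in gives the robot as it stands. The module is installed in compiled form; this text tells all that it offers.
- The arm moves only by the tool apply_moves, never from a script. Its argument "deltas" is a list of rows, each a list of 7 numbers: the shift along the tool's x, y, z scaled (see below), then the turn, a rotation vector about the tool's x, y, z scaled (see below), then the opening, from 0 (shut) to 1 (fully open). In form: [[dx, dy, dz, ax, ay, az, claw], ...]. A call has 1 to 8 rows; each row shifts and turns the commanded pose from where the row before left it, along the tool's axes as they then stand; what a row does not reach is not made up. The controller multiplies each number of a shift by 0.03 m and each number of a turn by 0.08 rad. A row lasts 1/8 s, in which the tool goes at most 62.5 mm and 10.7 degrees, less where a joint would pass 70% of its speed; a pose out of reach is approached as far as the arm can. A call with a number of a shift or a turn outside -1 to 1 is refused whole. A call with a gripper value outside its range is refused whole. The fingers move at their own pace and stop on an object; "grip_force" is the grip in N (left out, the last holds). Time passes only in rows, so rows that do not move let the fingers close. It gives the time, the measured TCP pose, the force, the opening and the grip force at its end, in the units of the state.
- sense(): the state, without advancing time (a new reading comes with each control period).
- snapshot(name): name is "side" or "top"; returns the picture (400x640x3 uint8, red, green, blue); there is no depth.
- camera_info(name): a dict with "vertical_fov" (degrees; the focal length in pixels is half the picture's height over the tangent of half this angle, whatever the lens; pixels are square), "cx", "cy" (the principal point, pixels), "origin" and "rotation" of the camera in the world. Camera axes: x right, y up, looking along -z (the intrinsics and any distortion apply to the point x, -y, -z); pixel columns grow to the right and rows downward; lengths in mm; the calibration is good to about 2 mm. A picture is of the moment at which its call begins. camera_info takes no time and is no camera call.
- hand_in(): hands the job in; it is judged then, once.
The state is a dict: "time": time; "joint_pos": joint angles; "qd": joint speeds; "joint_efforts": joint torques, N m; "tool_pos": TCP position; "tcp_rot": TCP orientation; "ft_force": force on the tool from outside, world axes, zero at the start; "wrist_torque": the same for the moment, N m; "finger_gap": finger opening in mm; "grip_force": force on a finger pad.
Only numpy, scipy, OpenCV 4.12 (cv2) and the standard library are available. Lean on these libraries where they do the work, as an engineer would, in place of code of your own. Each camera call takes 0.05 s, during which the arm holds its last target. There are 200 camera calls.

## Working session

There is one attempt and no reset: what is moved stays moved. The work goes in short steps, Python scripts to look and compute and a tool call to move; the robot and the scene stay as the last step left them, time stands still between calls to the robot, and variables do not carry over. Pictures are saved under pics/ and viewed, at most 17 in all, crops included, and the job is handed in when it is done.

Besides the shell and the picture viewer there is one more tool, called after "Request:" as name(argument=value, ...), one argument or row to a line, values as JSON. apply_moves: Moves the arm, as the interface text tells. Its arguments: {"type":"object","properties":{"deltas":{"type":"array"},"grip_force":{"type":"number"}},"required":["deltas"]}

```bash
mkdir -p pics; python3 - <<'E'
from bench import *
import cv2
for n in("side","top"):
    cv2.imwrite(f"pics/{n}0.png",snapshot(n)[:,:,::-1]); print(n,camera_info(n))
print(sense())
E
```

```text
side {'vertical_fov': 48.91915443580413, 'cx': 319.24243558023517, 'cy': 196.9269181549045, 'origin': array([  536.20113276, -1054.92225925,  1104.07812361]), 'rotation': array([ 4.67211665e+01,  3.16627805e-02, -2.49642824e+00])}
top {'vertical_fov': 51.452714116407904, 'cx': 318.52948999333705, 'cy': 202.70751620326791, 'origin': array([ 415.18943066,   16.81666656, 1584.42566453]), 'rotation': array([  7.34537953,  -0.17134497, -91.44570188])}
{'time': 0.1, 'joint_pos': array([-7.28446220e+01,  7.51040259e+00,  8.53226405e+01, -1.45202549e-03,
        8.72610802e+01, -4.89297926e+00]), 'qd': array([-0.03467477, -0.11051666, -0.17963131, -0.04783336, -0.08605376,
        0.00066244]), 'joint_efforts': array([ 1.19263754e-03, -5.70954180e+01, -5.01939833e+01, -2.05920769e-04,
        8.14680388e-03, -2.51801788e-05]), 'tool_pos': array([ 225.10921489, -555.66993158,  244.35707751]), 'tcp_rot': array([-1.79906096e+02, -6.58325844e-03,  2.20484224e+01]), 'ft_force': array([1.39293043e+00, 1.66617078e-01, 3.16643696e-04]), 'wrist_torque': array([-0.00076971,  0.03452375,  0.01864615]), 'grip_force': 0.0, 'finger_gap': 85.3854025819606}
```

View pics/top0.png

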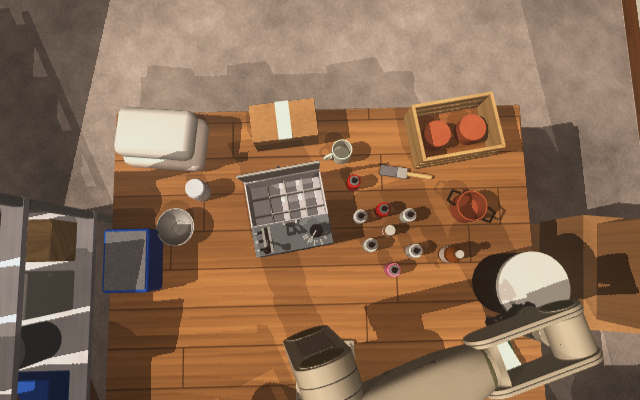

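View pics/side0.png

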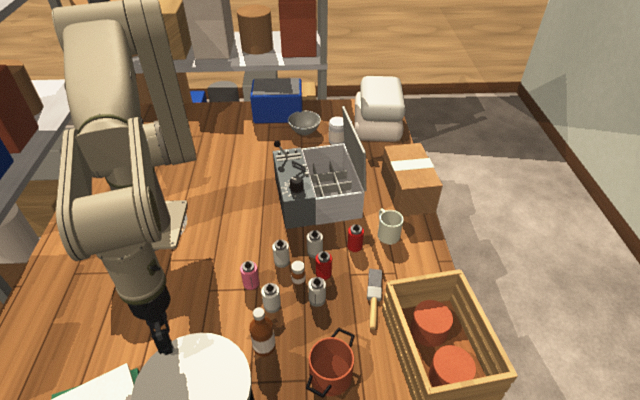

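Top view: the steriliser is near (287,215) with its lid open. White bottle candidates are at (360,216), (409,215), (371,245) and (415,251). The white-capped item at (390,230) is probably the jar. Red ones are at (353,182) and (382,209), and a pink one at (392,269). I'll check these in an enlarged crop.

```bash
cat >h.py <<'E'
import numpy as np,cv2
from scipy.spatial.transform import Rotation as R
from scipy.optimize import least_squares
from bench import *
def cam(n):
    c=camera_info(n);f=200/np.tan(np.radians(c['vertical_fov'])/2)
    return f,c['cx'],c['cy'],np.array(c['origin']),R.from_euler('xyz',c['rotation'],degrees=True).as_matrix()
C={n:cam(n) for n in('side','top')}
def proj(n,P):
    f,cx,cy,o,M=C[n];q=(np.atleast_2d(P)-o)@M
    return np.c_[cx+f*q[:,0]/-q[:,2],cy+f*q[:,1]/q[:,2]]
def ray(n,u,v):
    f,cx,cy,o,M=C[n];d=M@np.array([(u-cx)/f,-(v-cy)/f,-1]);return o,d/np.linalg.norm(d)
def atz(n,u,v,z):
    o,d=ray(n,u,v);return o+d*(z-o[2])/d[2]
def tri(a,b):
    "a=top px, b=side px -> point, miss distance"
    o1,d1=ray('top',*a);o2,d2=ray('side',*b)
    s=np.linalg.lstsq(np.c_[d1,-d2],o2-o1,rcond=None)[0]
    p,q=o1+s[0]*d1,o2+s[1]*d2;return (p+q)/2,np.linalg.norm(p-q)
def crop(n,x0,y0,w,h,k,img=None):
    i=snapshot(n)[:,:,::-1] if img is None else img
    return cv2.resize(i[y0:y0+h,x0:x0+w],None,fx=k,fy=k,interpolation=cv2.INTER_CUBIC)
E
python3 - <<'E'
from h import *
t=cv2.imread('pics/top0.png');s=cv2.imread('pics/side0.png')
a=crop('top',335,165,110,120,4,t);b=crop('side',235,220,110,120,3,s)
c=np.zeros((480,770,3),np.uint8);c[:480,:440]=a;c[:360,440:770]=b
cv2.imwrite('pics/c1.png',c)
a=crop('top',235,155,100,105,4,t);b=crop('side',265,105,110,130,3.6,s)
c=np.zeros((480,800,3),np.uint8);c[:420,:400]=a;c[:468,400:796]=b
cv2.imwrite('pics/c2.png',c)
E
```

```text
(no output)
```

View pics/c1.png

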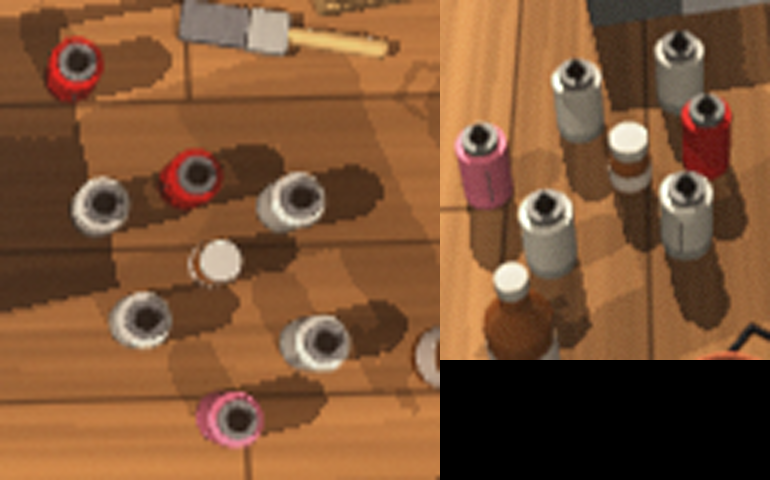

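View pics/c2.png

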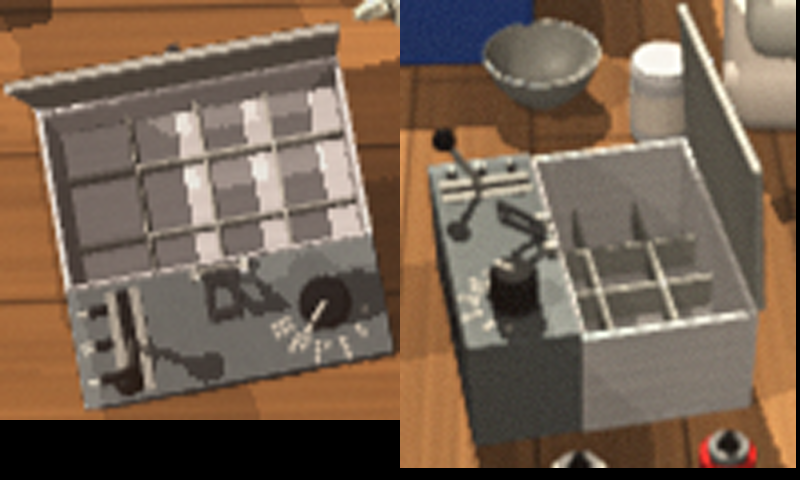

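The enlarged crop shows four white bottles with steel feet: top pixels (361,216), (410,214), (372,245), (416,250). These fit the description. The red pair and the pink one are the look-alikes, and the white-capped amber jar is at (390,230). The lid is nearly upright, the hasp partly raised, and the lever in park (leaning to the robot). The lit deck is clear.

```bash
cat >>h.py <<'E'
OBS=[('top',256.2,257,-135,137.5,130),('top',333.7,243.7,-135,-137.5,130),('top',320,170.5,135,-137.5,122),('top',244.3,182.5,135,137.5,122),
('side',273.3,151.7,-135,137.5,130),('side',284.2,200.8,-135,-137.5,130),('side',362.8,191.7,135,-137.5,122),('side',287.2,228.6,-135,-137.5,0),('side',362.8,216.7,135,-137.5,0)]
def S2W(p,s): 
    c,n=np.cos(p[2]),np.sin(p[2]);return np.array([p[0]+c*s[0]-n*s[1],p[1]+n*s[0]+c*s[1],s[2]])
def res(p): return np.array([proj(o[0],S2W(p,o[3:]))[0]-o[1:3] for o in OBS])
E
python3 - <<'E'
from h import *
np.set_printoptions(precision=1,suppress=True)
for a,b in [((361,215.7),(315,234)),((410.5,214.5),(317.3,280.7)),((372,244.7),(280.7,243.3)),((416.5,250.2),(270.3,287.7)),((390.5,230.2),(297.7,267))]:
    print(*tri(a,b),atz('top',*a,100))
r=least_squares(lambda p:res(p).ravel(),[500,100,0.1],loss='soft_l1')
print(r.x[:2],"%.3f"%r.x[2]);print(res(r.x))
p=r.x
for n,s in dict(slv=(-82.5,-85,170),knob=(-82.5-78*np.sin(.5),88,125+78*np.cos(.5)),c1=(47,-98,12),c4=(47,98,12),hinge=(-36,0,135)).items(): print(n,S2W(p,s),proj('top',S2W(p,s)),proj('side',S2W(p,s)))
print('tcp proj',proj('side',sense()['tool_pos']))
E
```

```text
[ 559.4 -144.8   89. ] 5.646364028263012 [ 555.5 -143.8  100. ]
[ 559.1 -323.2   93.4] 6.096739918774787 [ 555.4 -321.9  100. ]
[ 454.2 -179.8   91.3] 6.135265426157625 [ 450.9 -179.   100. ]
[ 429.7 -338.5   90.3] 4.184186750683237 [ 427.5 -336.4  100. ]
[ 505.  -252.9   67.4] 4.472852114587002 [ 500.8 -247.3  100. ]
[574.4 116.6] 0.164
[[-0.4 -0.3]
 [-0.2 -1.9]
 [-1.1 -2.8]
 [-0.9 -0.6]
 [-1.6 -0.8]
 [-1.3  1.5]
 [ 1.4  0.5]
 [-2.1  1.2]
 [-1.   1.3]]
slv [506.9  19.3 170. ] [[315.9 229.1]] [[295.9 180. ]]
knob [441.7 183.8 193.5] [[266.9 249.5]] [[276.5 144.2]]
c1 [636.8  27.6  12. ] [[313.  197.9]] [[334.7 211.4]]
c4 [604.8 221.   12. ] [[262.5 207.5]] [[322.8 175.8]]
hinge [538.9 110.7 135. ] [[289.6 221.3]] [[305.4 169.9]]
tcp proj [[164.4 333.8]]
```

```bash
cat > fit.py <<'E'
from h import *
np.set_printoptions(precision=2,suppress=True)
B=[((361,215.7),(315,234),98),((410.5,214.5),(317.3,280.7),98),((372,244.7),(280.7,243.3),98),((416.5,250.2),(270.3,287.7),98),((390.5,230.2),(297.7,267),70)]
names=['top','side']
def pj(n,P,q):
    f,cx,cy,o,M=C[n];i=names.index(n);e=q[i*6:i*6+6]
    X=(np.asarray(P)-o-e[3:6])@M@R.from_rotvec(e[:3]).as_matrix()
    x,y=X[0]/-X[2],X[1]/X[2];k=q[12+i];r=x*x+y*y
    return np.array([cx+f*x*(1+k*r),cy+f*y*(1+k*r)])
def F(p):
    q=p[:14];o=[pj(a[0],S2W(p[14:17],a[3:]),q)-a[1:3] for a in OBS]
    for i,(t,s,z) in enumerate(B):
        P=[*p[17+2*i:19+2*i],z];o+=[pj('top',P,q)-t,pj('side',P,q)-s]
    pr=np.r_[q[:12]/np.tile([.0015]*3+[2]*3,2),q[12:]/.1]
    return np.r_[np.ravel(o)/.7,pr]
p0=np.r_[np.zeros(14),574,117,.164,557,-144,557,-322,452,-180,429,-337,505,-250]
r=least_squares(F,p0,loss='soft_l1')
print(r.x[12:14]);print(r.x[14:17]);print(r.x[17:].reshape(-1,2));print(r.fun[:-14].reshape(-1,2)*.7);print(r.x[:12])
np.save('fit.npy',r.x)
E
python3 fit.py
```

```text
[-0.2  0. ]
[574.4  117.08   0.16]
[[ 558.82 -147.42]
 [ 558.65 -326.13]
 [ 453.92 -182.51]
 [ 428.88 -343.  ]
 [ 504.39 -254.69]]
[[-0.3   0.05]
 [-0.55 -0.6 ]
 [-0.78 -1.43]
 [-0.2   0.21]
 [-0.22 -1.18]
 [-0.57  1.09]
 [ 2.28  0.6 ]
 [-1.37  0.86]
 [-0.16  1.34]
 [ 0.84  0.11]
 [ 0.09 -1.28]
 [ 0.07  0.04]
 [ 0.03 -0.06]
 [ 0.61 -0.07]
 [-0.06 -0.74]
 [ 0.3  -0.08]
 [-0.06 -0.27]
 [ 0.05  0.31]
 [ 0.24 -0.04]]
[ 0.    0.    0.    1.48  0.1   0.84 -0.    0.   -0.   -1.48 -0.1   0.17]
```

```bash
python3 - <<'E'
from h import *
np.set_printoptions(precision=1,suppress=True)
t=cv2.imread('pics/top0.png').astype(float); s=t[:,:,2]-t[:,:,0] # red-blue: wood high
s=cv2.GaussianBlur(s,(3,3),0)
print('left edge');
for r in list(range(170,225,6))+list(range(296,396,8)):
    g=np.diff(s[r,85:125]);print(r,85+g.argmax()+.5,round(g.max()),end=' | ')
print('\ntop edge')
for c in list(range(200,250,8))+list(range(320,408,8))+list(range(506,522,4)):
    g=np.diff(s[92:125,c]);print(c,92+g.argmax()+.5,round(g.max()),end=' | ')
print('\nright')
for r in range(106,400,8):
    g=-np.diff(s[r,505:560]);print(r,505+g.argmax()+.5,round(g.max()),end=' | ')
E
```

```text
left edge
170 113.5 28 | 176 113.5 9 | 182 113.5 11 | 188 113.5 12 | 194 113.5 10 | 200 113.5 5 | 206 112.5 16 | 212 112.5 9 | 218 112.5 13 | 224 112.5 8 | 296 109.5 20 | 304 108.5 15 | 312 108.5 20 | 320 108.5 19 | 328 108.5 10 | 336 107.5 12 | 344 107.5 14 | 352 107.5 13 | 360 106.5 13 | 368 106.5 15 | 376 106.5 13 | 384 105.5 10 | 392 105.5 12 | 
top edge
200 111.5 20 | 208 111.5 25 | 216 111.5 31 | 224 111.5 31 | 232 111.5 29 | 240 111.5 27 | 248 111.5 14 | 320 109.5 8 | 328 109.5 8 | 336 108.5 8 | 344 108.5 8 | 352 108.5 26 | 360 108.5 22 | 368 120.5 15 | 376 107.5 21 | 384 107.5 26 | 392 107.5 26 | 400 107.5 18 | 506 116.5 8 | 510 116.5 8 | 514 104.5 29 | 518 104.5 24 | 
right
106 518.5 28 | 114 519.5 28 | 122 519.5 32 | 130 520.5 37 | 138 521.5 29 | 146 522.5 18 | 154 523.5 38 | 162 523.5 39 | 170 524.5 43 | 178 525.5 44 | 186 525.5 25 | 194 526.5 34 | 202 527.5 40 | 210 528.5 37 | 218 528.5 34 | 226 529.5 26 | 234 530.5 22 | 242 531.5 19 | 250 510.5 10 | 258 553.5 2 | 266 505.5 1 | 274 512.5 0 | 282 508.5 3 | 290 513.5 4 | 298 512.5 4 | 306 511.5 7 | 314 510.5 1 | 322 543.5 5 | 330 521.5 6 | 338 526.5 8 | 346 540.5 42 | 354 541.5 48 | 362 528.5 12 | 370 506.5 14 | 378 509.5 17 | 386 544.5 38 | 394 544.5 38 |
```

```bash
sed -i 's/,98)/,93)/g; s#q\[12:\]/.1#q[12:]/.01#; s#\[.0015\]\*3+\[2\]\*3#[.003]*3+[2]*3#' fit.py; python3 fit.py; python3 - <<'E'
from h import *
print(atz('top',459,255,170),atz('top',440,254,0),[atz('top',*q,93) for q in((354.5,180.5),(384.5,208.5),(395,269.5))])
E
```

```text
[-0.  0.]
[573.88 115.81   0.16]
[[ 558.44 -146.73]
 [ 558.5  -323.9 ]
 [ 453.5  -181.14]
 [ 428.9  -340.15]
 [ 504.05 -254.5 ]]
[[-0.49  0.33]
 [-0.23 -0.68]
 [-0.5  -1.6 ]
 [-0.41 -0.06]
 [-0.26 -1.25]
 [-0.65  1.08]
 [ 2.27  0.53]
 [-1.4   0.84]
 [-0.13  1.28]
 [ 0.52  0.09]
 [ 0.07 -0.66]
 [-0.03  0.05]
 [ 0.04  0.03]
 [ 0.26  0.02]
 [ 0.01 -0.29]
 [ 0.46  0.3 ]
 [ 0.23 -0.38]
 [ 0.41  0.29]
 [ 0.23 -0.4 ]]
[ 0.   -0.   -0.    0.33  0.07  1.24 -0.    0.   -0.   -0.33 -0.07  0.05]
[ 407.16468468 -462.75944542  170.        ] [ 411.77567354 -448.56545494    0.        ] [array([ 685.69137905, -125.76930041,   93.        ]), array([ 580.21904943, -230.57298038,   93.        ]), array([ 361.44958747, -257.9351154 ,   93.        ])]
```

Request:
apply_moves(
  deltas=[
    [0,0,0,0,0,-1,1],
    [0,0,0,0,0,-1,1],
    [0,0,0,0,0,-1,1],
    [0,0,0,0,0,-1,1],
    [0,0,0,0,0,-1,1],
    [0,0,0,0,0,-1,1],
    [0,0,0,0,0,-1,1],
    [0,0,0,0,0,-1,1],
  ],
  grip_force=30,
)

```text
time: 1.1
tool_pos: [225.1, -555.8, 244.7]
tcp_rot: [-180.0, -0.0, 58.9]
ft_force: [-0.3, -0.1, -0.0]
finger_gap: 85.4
grip_force: 0.0
```

Request:
apply_moves(
  deltas=[
    [0,0,0,0,0,-1,1],
    [0,0,0,0,0,-1,1],
    [0,0,0,0,0,-1,1],
    [0,0,0,0,0,-1,1],
    [0,0,0,0,0,-1,1],
    [0,0,0,0,0,-1,1],
    [0,0,0,0,0,-1,1],
    [0,0,0,0,0,-0.8,1],
  ],
)

```text
time: 2.1
tool_pos: [225.1, -555.8, 244.6]
tcp_rot: [-180.0, -0.1, 94.6]
ft_force: [0.2, -0.1, 0.6]
finger_gap: 85.3
grip_force: 0.0
```

Request:
apply_moves(
  deltas=[
    [0.5,0,0,0,0,-1,1],
    [1,0,0,0,0,0,1],
    [1,0,0,0,0,0,1],
    [1,0.6,0,0,0,0,1],
    [1,1,0,0,0,0,1],
    [1,1,0,0,0,0,1],
    [0.5,1,0,0,0,0,1],
    [0,1,0,0,0,0,1],
  ],
)

```text
time: 3.1
tool_pos: [335.1, -355.2, 245.2]
tcp_rot: [-180.0, -0.0, 99.1]
ft_force: [-0.0, -0.3, -0.3]
finger_gap: 85.2
grip_force: 0.0
```

Request:
apply_moves(
  deltas=[
    [0,1,0,0,0,0,1],
    [0,1,0.5,0,0,0,1],
    [0,1,1,0,0,0,1],
    [0,0.3,1,0,0,0,1],
    [0,0,0.8,0,0,0,1],
    [0,0,0,0,0,0,1],
  ],
)

```text
time: 3.85
tool_pos: [430.7, -339.4, 143.4]
tcp_rot: [-179.8, -0.3, 99.1]
ft_force: [-0.7, -0.2, -0.2]
finger_gap: 85.7
grip_force: 0.0
```

```bash
cat >>h.py <<'E'
def go(x,y,z,yaw=None):
    "remaining move in tool units (shift/30mm, turn/0.08rad)"
    s=sense();M=R.from_euler('xyz',s['tcp_rot'],degrees=True)
    d=M.inv().apply(np.array([x,y,z])-s['tool_pos'])/30
    a=0 if yaw is None else -((yaw-s['tcp_rot'][2]+180)%360-180)*np.pi/180/.08
    print('at',s['tool_pos'].round(1),s['tcp_rot'].round(1),'units',d.round(2),'az',round(a,2))
P=np.load('fit.npy') if __import__('os').path.exists('fit.npy') else None
SP=P[14:17] if P is not None else None
E
python3 - <<'E'
from h import *
print(SP,np.degrees(SP[2]))
go(429,-340,130,90+np.degrees(SP[2]))
a=crop('top',380,190,100,90,4);b=crop('side',230,220,100,120,4)
c=np.zeros((480,800,3),np.uint8);c[:360,:400]=a;c[:480,400:]=b
cv2.imwrite('pics/c3.png',c)
E
```

```text
[5.73878259e+02 1.15814186e+02 1.55926197e-01] 8.933913016227127
at [ 430.7 -339.4  143.4] [-179.8   -0.3   99.1] units [-0.01 -0.06  0.45] az 0.03
```

View pics/c3.png

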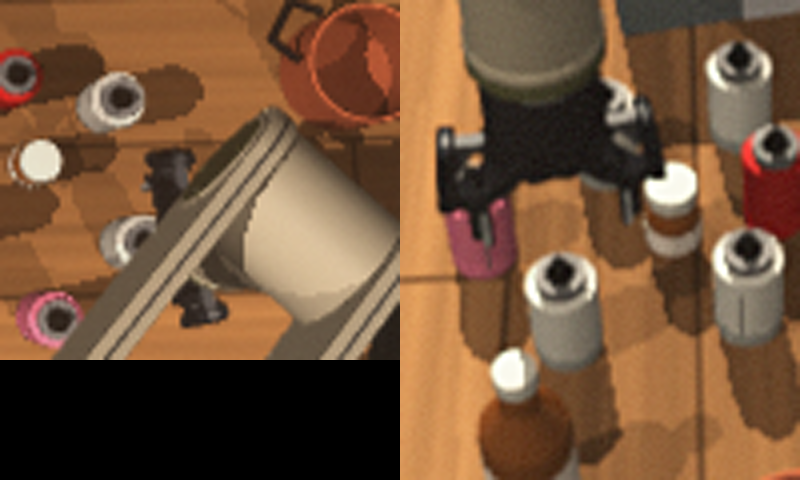

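```bash
python3 - <<'E'
from h import *
for z in(130,142,180,220): print(z,proj('side',[430.7,-339.4,z]),proj('top',[430.7,-339.4,z]))
E
```

```text
130 [[268.76653582 279.41495047]] [[419.3424375  249.12907749]]
142 [[268.41116359 276.72722421]] [[420.1890674  249.07030158]]
180 [[267.25229402 267.96254331]] [[422.96522416 248.87757139]]
220 [[265.9743571  258.29734057]] [[426.05403636 248.6631356 ]]
```

The crop shows the open fingers straddling the bottle. The side tips' midpoint is (269,277), matching the projected TCP. I'll descend and grip.

Request:
apply_moves(
  deltas=[
    [0,-0.06,0.8,0,0,0,1],
    [0,0,0.8,0,0,0,1],
    [0,0,0.7,0,0,0,1],
    [0,0,0.4,0,0,0,1],
    [0,0,0,0,0,0,0.4],
    [0,0,0,0,0,0,0.3],
    [0,0,0,0,0,0,0.3],
    [0,0,0,0,0,0,0.3],
  ],
  grip_force=35,
)

```text
time: 4.95
tool_pos: [431.1, -342.1, 66.9]
tcp_rot: [179.9, 0.1, 99.1]
ft_force: [-2.2, -0.5, 6.5]
finger_gap: 48.9
grip_force: 36.1
```

```bash
python3 - <<'E'
from h import *
s=sense();print(s['finger_gap'],s['grip_force'],s['ft_force'])
for y in(98,33,-33,-98): print(y,S2W(SP,(47,y,12)))
w=S2W(SP,(47,98,0)); go(w[0],w[1],240,90+np.degrees(SP[2]))
E
```

```text
48.91469076213199 36.062137484550476 [-2.21989964 -0.47872165  6.5421235 ]
98 [605.0891378  219.92413292  12.        ]
33 [615.18332102 155.71270508  12.        ]
-33 [625.43279937  90.51340912  12.        ]
-98 [635.52698259  26.30198128  12.        ]
at [ 431.1 -342.1   66.9] [1.799e+02 1.000e-01 9.910e+01] units [17.58  8.68 -5.8 ] az 0.03
```

Request:
apply_moves(
  deltas=[
    [0,0,-1,0,0,0,0.3],
    [0,0,-1,0,0,0,0.3],
    [0,0,-1,0,0,0,0.3],
    [0,0,-1,0,0,0,0.3],
    [0.5,0.3,-1,0,0,0,0.3],
    [1,0.5,-0.8,0,0,0,0.3],
    [1,0.5,0,0,0,0,0.3],
    [1,0.5,0,0,0,0,0.3],
  ],
)

```text
time: 5.95
tool_pos: [467.7, -228.2, 240.2]
tcp_rot: [179.9, 0.1, 99.0]
ft_force: [-0.5, -0.0, -1.3]
finger_gap: 49.1
grip_force: 36.7
```

Request:
apply_moves(
  deltas=[
    [1,0.5,0,0,0,0,0.3],
    [1,0.5,0,0,0,0,0.3],
    [1,0.5,0,0,0,0,0.3],
    [1,0.5,0,0,0,0,0.3],
    [1,0.5,0,0,0,0,0.3],
    [1,0.5,0,0,0,0,0.3],
    [1,0.5,0,0,0,0,0.3],
    [1,0.5,0,0,0,0,0.3],
  ],
)

```text
time: 6.95
tool_pos: [548.2, 28.1, 239.6]
tcp_rot: [180.0, -0.0, 99.1]
ft_force: [0.3, -0.1, -1.3]
finger_gap: 48.7
grip_force: 36.7
```

Request:
apply_moves(
  deltas=[
    [1,0.5,0,0,0,0,0.3],
    [1,0.5,0,0,0,0,0.3],
    [1,0.5,0,0,0,0,0.3],
    [1,0.5,0,0,0,0,0.3],
    [1,0.5,0,0,0,0,0.3],
    [1,0.4,0,0,0,0,0.3],
    [0,0,0.5,0,0,0,0.3],
    [0,0,0,0,0,0,0.3],
  ],
)

```text
time: 7.95
tool_pos: [604.3, 217.7, 222.0]
tcp_rot: [-179.8, 0.0, 99.1]
ft_force: [0.3, -0.3, -0.8]
finger_gap: 49.1
grip_force: 36.7
```

```bash
python3 - <<'E'
from h import *
w=S2W(SP,(47,98,0)); go(w[0],w[1],180,90+np.degrees(SP[2]))
b=crop('side',260,95,120,140,4);a=crop('top',240,160,80,100,4)
c=np.zeros((560,800,3),np.uint8);c[:400,:320]=a;c[:560,320:]=b
cv2.imwrite('pics/c4.png',c)
print(proj('side',[S2W(SP,q) for q in[(14.5,65,52),(79.5,65,52),(14.5,0,52),(79.5,0,52),(14.5,-65,52),(79.5,-65,52),(-30,137,122),(135,137,122)]]))
E
```

```text
at [604.3 217.7 222. ] [-179.8    0.    99.1] units [0.07 0.04 1.4 ] az 0.03
[[316.14215058 174.52528973]
 [333.32655865 172.26734731]
 [319.64451974 186.04930821]
 [337.31106801 183.65730828]
 [323.35931143 198.27227109]
 [341.53577346 195.73388426]
 [300.4096304  149.15966257]
 [343.95676896 143.83420735]]
```

View pics/c4.png

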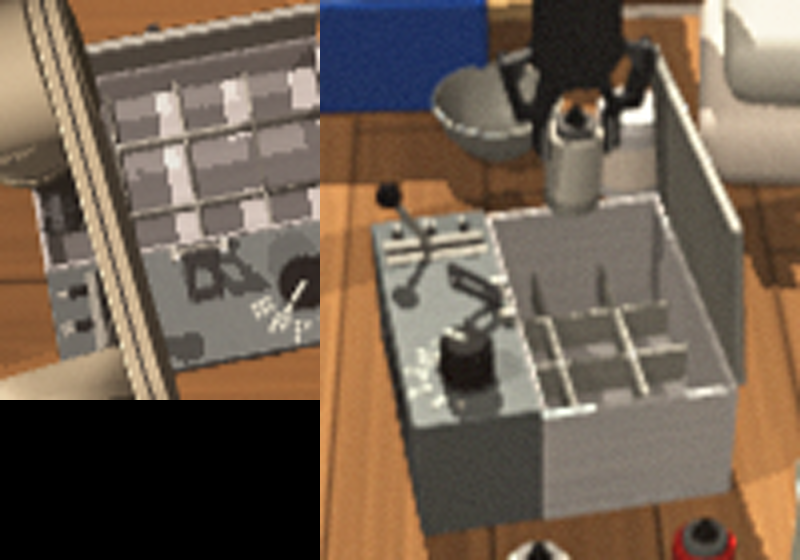

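The bottle hangs upright above the far-left cell. The rack crossings read about (317,175), (334,173), (320,184) and (338,183) in the side image. I'll add them to the fit.

```bash
cat >>h.py <<'E'
OBS+=[('side',317,175,14.5,65,52),('side',334.3,172.8,79.5,65,52),('side',320,184.3,14.5,0,52),('side',338,182.8,79.5,0,52),
('top',269.5,197.7,79.5,65,52),('top',272,215,14.5,65,52),('top',286.5,195,79.5,0,52),('top',288.3,212,14.5,0,52),('top',303,191.7,79.5,-65,52),('top',305,209.2,14.5,-65,52)]
E
python3 fit.py | head -28; python3 - <<'E'
from h import *
r=least_squares(lambda p:res(p).ravel(),[500,100,0.1],loss='soft_l1');print(r.x)
for n in('top','side'):
    OB=[o for o in OBS if o[0]==n]
    g=lambda p:np.ravel([proj(o[0],S2W(p,o[3:]))[0]-o[1:3] for o in OB]);print(n,least_squares(g,[570,100,.1],loss='soft_l1').x)
print(SP);w=S2W(SP,(47,98,0)); go(w[0],w[1],180,90+np.degrees(SP[2]))
E
```

```text
[-0.  0.]
[571.82 116.11   0.15]
[[ 558.51 -146.44]
 [ 558.53 -323.68]
 [ 453.53 -180.87]
 [ 428.89 -339.95]
 [ 504.07 -254.25]]
[[-0.47  1.12]
 [-0.23  0.16]
 [-0.44 -0.77]
 [-0.34  0.73]
 [-0.61 -1.27]
 [-1.24  1.06]
 [ 1.73  0.64]
 [-1.96  0.82]
 [-0.65  1.38]
 [-0.04 -0.83]
 [-0.15 -0.88]
 [ 0.42  1.39]
 [ 0.1   0.51]
 [-0.73 -0.18]
 [-0.35 -0.43]
 [-0.56 -0.56]
 [ 0.6  -0.55]
 [ 0.06 -0.34]
 [ 1.12 -0.86]
 [ 0.52  0.24]
 [ 0.2  -0.66]
[5.72106612e+02 1.16134094e+02 1.56851659e-01]
top [5.67454662e+02 1.15240676e+02 1.48880790e-01]
side [5.77841871e+02 1.20080006e+02 1.65008638e-01]
[5.71823522e+02 1.16112730e+02 1.54466250e-01]
at [605.1 217.3 223.8] [-179.9    0.    99. ] units [ 0.11 -0.05  1.46] az 0.03
```

```bash
python3 - <<'E'
from h import *
print(proj('side',[[604.3,217.7,250],[604.3,217.7,246],[604.3,217.7,155],[604.3-4,217.7-24.7,155],[600.2,192.9,231],[604.3,217.7,222]]))
print(proj('side',[[604.3,227.7,250],[614.3,217.7,250]]))
E
```

```text
[[323.04118197 123.74834011]
 [323.03495189 124.72527759]
 [322.89906565 146.03356449]
 [322.11854342 150.244492  ]
 [322.17794798 132.51951034]
 [322.99803962 130.51348179]]
[[322.89706249 122.11800251]
 [325.94250535 123.67557987]]
```

Request:
apply_moves(
  deltas=[
    [0.1,-0.05,0.8,0,0,0,0.3],
    [0,0,0.8,0,0,0,0.3],
    [0,0,0.8,0,0,0,0.3],
    [0,0,0.7,0,0,0,0.3],
    [0,0,0,0,0,0,0.3],
    [0,0,0,0,0,0,0.3],
  ],
)

```text
time: 8.8
tool_pos: [604.2, 220.9, 132.4]
tcp_rot: [179.9, -0.0, 99.0]
ft_force: [0.4, 0.6, 0.4]
finger_gap: 48.7
grip_force: 36.7
```

```bash
python3 - <<'E'
from h import *
w=S2W(SP,(47,98,0)); go(w[0],w[1],79,90+np.degrees(SP[2]))
print(sense()['ft_force'])
cv2.imwrite('pics/c5.png',crop('side',295,120,65,75,8))
E
```

```text
at [604.2 220.9 132.4] [179.9  -0.   99. ] units [-0.02 -0.04  1.78] az 0.04
[0.41415916 0.62900013 0.42177902]
```

View pics/c5.png

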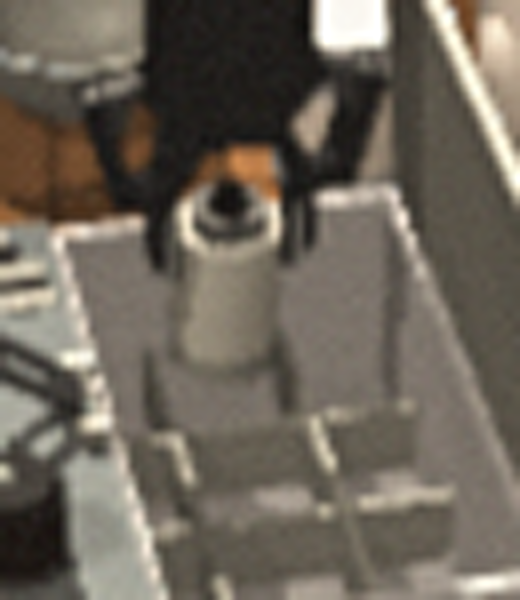

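The bottle is centred over its cell: base at crop (228,368) and neighbouring strip tops at (162,392) and (302,385). That leaves about 1 mm to correct. I'll lower it.

Request:
apply_moves(
  deltas=[
    [0,0.03,0.4,0,0,0,0.3],
    [0,0,0.3,0,0,0,0.3],
    [0,0,0.3,0,0,0,0.3],
    [0,0,0.3,0,0,0,0.3],
    [0,0,0.3,0,0,0,0.3],
    [0,0,0.1,0,0,0,0.3],
    [0,0,0,0,0,0,0.3],
  ],
)

```text
time: 9.72
tool_pos: [604.4, 221.2, 80.1]
tcp_rot: [-180.0, 0.0, 99.1]
ft_force: [-0.1, -0.8, -2.1]
finger_gap: 49.4
grip_force: 36.8
```

Request:
apply_moves(
  deltas=[
    [0,0,0.03,0,0,0,0.8],
    [0,0,0,0,0,0,0.8],
    [0,0,0,0,0,0,0.8],
    [0,0,-0.5,0,0,0,0.8],
    [0,0,-1,0,0,0,0.8],
    [0,0,-1,0,0,0,0.8],
    [0,0,-1,0,0,0,1],
    [0,0,-1,0,0,0,1],
  ],
)

```text
time: 10.72
tool_pos: [604.4, 221.2, 216.7]
tcp_rot: [180.0, -0.0, 99.1]
ft_force: [-2.3, -0.1, -2.2]
finger_gap: 85.3
grip_force: 0.0
```

```bash
cat >>h.py <<'E'
BT=dict(a=(361,215.7,558.5,-146.5),b=(410.5,214.5,558.5,-323.8),c=(372,244.7,453.5,-181),d=(416.5,250.2,429,-340),jar=(390.5,230.2,504,-254.3))
def check(names):
    t0=cv2.imread('pics/top0.png');t=np.ascontiguousarray(snapshot('top')[:,:,::-1])
    for n in names:
        u,v=BT[n][:2];u0,v0=int(u),int(v)
        m=cv2.matchTemplate(t[v0-34:v0+35,u0-34:u0+35],t0[v0-9:v0+10,u0-9:u0+10],cv2.TM_CCOEFF_NORMED)
        q=np.unravel_index(m.argmax(),m.shape);print(n,'score %.2f'%m.max(),'shift px',q[1]-25,q[0]-25)
E
python3 - <<'E'
from h import *
s=sense();print(s['tool_pos'],s['finger_gap']);check(['a','b','c','jar'])
go(558.5,-146.5,240,98.9)
E
```

```text
[604.3630171  221.17990116 216.73258448] 85.31091861900362
a score 0.98 shift px 0 0
b score 0.80 shift px 0 0
c score 0.98 shift px 0 0
jar score 0.90 shift px 0 0
at [606.1 221.7 221.9] [179.6  -0.   99.1] units [-11.87  -3.49  -0.64] az 0.03
```

Request:
apply_moves(
  deltas=[
    [-1,-0.3,0,0,0,0,1],
    [-1,-0.3,0,0,0,0,1],
    [-1,-0.3,0,0,0,0,1],
    [-1,-0.3,0,0,0,0,1],
    [-1,-0.3,0,0,0,0,1],
    [-1,-0.3,0,0,0,0,1],
    [-1,-0.3,0,0,0,0,1],
    [-1,-0.3,0,0,0,0,1],
  ],
)

```text
time: 11.78
tool_pos: [571.1, -28.2, 214.9]
tcp_rot: [179.9, 0.0, 99.1]
ft_force: [0.1, -0.2, -0.2]
finger_gap: 85.5
grip_force: 0.0
```

Request:
apply_moves(
  deltas=[
    [-1,-0.3,0,0,0,0,1],
    [-1,-0.3,0,0,0,0,1],
    [-1,-0.3,0.5,0,0,0,1],
    [-0.87,-0.2,0.9,0,0,0,1],
    [0,0,0.9,0,0,0,1],
    [0,0,0.5,0,0,0,1],
    [0,0,0,0,0,0,1],
  ],
)

```text
time: 12.65
tool_pos: [556.1, -146.4, 129.4]
tcp_rot: [-179.9, -0.1, 99.1]
ft_force: [-0.2, 0.1, -0.2]
finger_gap: 85.7
grip_force: 0.0
```

```bash
python3 - <<'E'
from h import *
go(558.5,-146.5,66,98.9)
E
```

```text
at [ 556.1 -146.4  129.4] [-1.799e+02 -1.000e-01  9.910e+01] units [-0.02  0.08  2.11] az 0.04
```

Request:
apply_moves(
  deltas=[
    [0,0.08,0.8,0,0,0,1],
    [0,0,0.8,0,0,0,1],
    [0,0,0.5,0,0,0,1],
    [0,0,0,0,0,0,1],
    [0,0,0,0,0,0,0.4],
    [0,0,0,0,0,0,0.3],
    [0,0,0,0,0,0,0.3],
    [0,0,0,0,0,0,0.3],
  ],
)

```text
time: 13.65
tool_pos: [560.0, -147.0, 69.0]
tcp_rot: [179.9, 0.1, 99.0]
ft_force: [-1.1, 0.8, 6.8]
finger_gap: 49.1
grip_force: 36.1
```

```bash
python3 - <<'E'
from h import *
s=sense();print(s['finger_gap'],s['grip_force'],S2W(SP,(47,98,0)))
w=S2W(SP,(47,33,0)); go(w[0],w[1],240,98.9)
E
```

```text
49.09532534824012 36.087284088134766 [603.18636347 220.1769995    0.        ]
at [ 560. -147.   69.] [1.799e+02 1.000e-01 9.900e+01] units [ 9.69  3.35 -5.71] az 0.03
```

Request:
apply_moves(
  deltas=[
    [0,0,-1,0,0,0,0.3],
    [0,0,-1,0,0,0,0.3],
    [0,0,-1,0,0,0,0.3],
    [0,0,-1,0,0,0,0.3],
    [0.72,0.4,-0.7,0,0,0,0.3],
    [1,0.5,0,0,0,0,0.3],
    [1,0.5,0,0,0,0,0.3],
    [1,0.5,0,0,0,0,0.3],
  ],
)

```text
time: 14.65
tool_pos: [598.1, -26.5, 208.7]
tcp_rot: [180.0, 0.0, 99.0]
ft_force: [-0.5, -0.3, -0.6]
finger_gap: 48.9
grip_force: 36.7
```

Request:
apply_moves(
  deltas=[
    [1,0.5,0,0,0,0,0.3],
    [1,0.5,0,0,0,0,0.3],
    [1,0.5,0,0,0,0,0.3],
    [1,0,0,0,0,0,0.3],
    [1,0,0,0,0,0,0.3],
    [1,0,0.3,0,0,0,0.3],
    [0,0,0.5,0,0,0,0.3],
    [0,0,0,0,0,0,0.3],
  ],
)

```text
time: 15.65
tool_pos: [612.9, 156.8, 182.4]
tcp_rot: [-179.8, 0.0, 99.1]
ft_force: [0.0, 0.1, -0.8]
finger_gap: 48.7
grip_force: 36.8
```

```bash
python3 - <<'E'
from h import *
s=sense();w=S2W(SP,(47,33,0))+[1,1,0]; go(w[0],w[1],82,98.9)
E
```

```text
at [612.9 156.8 182.4] [-179.8    0.    99.1] units [-0.    0.06  3.35] az 0.04
```

Request:
apply_moves(
  deltas=[
    [0,0.06,0.6,0,0,0,0.3],
    [0,0,0.6,0,0,0,0.3],
    [0,0,0.5,0,0,0,0.3],
    [0,0,0.3,0,0,0,0.3],
    [0,0,0.3,0,0,0,0.3],
    [0,0,0.3,0,0,0,0.3],
    [0,0,0.3,0,0,0,0.3],
    [0,0,0.3,0,0,0,0.3],
  ],
)

```text
time: 16.65
tool_pos: [615.9, 157.7, 88.0]
tcp_rot: [180.0, -0.0, 99.1]
ft_force: [0.0, 0.9, -1.4]
finger_gap: 48.7
grip_force: 36.8
```

Request:
apply_moves(
  deltas=[
    [0,0,0.1,0,0,0,0.3],
    [0,0,0,0,0,0,0.3],
  ],
)

```text
time: 16.9
tool_pos: [615.7, 157.6, 85.2]
tcp_rot: [-180.0, 0.0, 99.1]
ft_force: [0.1, 0.1, -0.9]
finger_gap: 48.8
grip_force: 36.8
```

Request:
apply_moves(
  deltas=[
    [0,0,0.12,0,0,0,0.3],
    [0,0,0,0,0,0,0.8],
    [0,0,0,0,0,0,0.8],
    [0,0,-0.1,0,0,0,0.8],
    [0,0,-0.9,0,0,0,0.8],
    [0,0,-1,0,0,0,0.8],
    [0,0,-1,0,0,0,1],
    [0,0,-1,0,0,0,1],
  ],
)

```text
time: 17.9
tool_pos: [615.9, 157.7, 203.3]
tcp_rot: [180.0, -0.0, 99.1]
ft_force: [0.2, -0.3, -0.0]
finger_gap: 85.6
grip_force: 0.0
```

```bash
python3 - <<'E'
from h import *
check(['b','c','jar']);go(453.5,-181,215,98.9)
E
```

```text
b score 0.80 shift px 0 0
c score 0.98 shift px 0 0
jar score 0.92 shift px 0 0
at [617.8 158.1 208.6] [179.6  -0.   99.1] units [-10.3   -7.19  -0.27] az 0.03
```

Request:
apply_moves(
  deltas=[
    [-1,-0.2,-0.3,0,0,0,1],
    [-1,-0.2,0,0,0,0,1],
    [-1,-0.2,0,0,0,0,1],
    [-1,-0.6,0,0,0,0,1],
    [-1,-1,0,0,0,0,1],
    [-1,-1,0,0,0,0,1],
    [-1,-1,0,0,0,0,1],
    [-1,-1,0,0,0,0,1],
  ],
)

```text
time: 18.95
tool_pos: [498.7, -104.9, 211.1]
tcp_rot: [180.0, 0.0, 99.1]
ft_force: [0.9, -0.1, 0.5]
finger_gap: 85.6
grip_force: 0.0
```

Request:
apply_moves(
  deltas=[
    [-1,-1,0,0,0,0,1],
    [-1,-1,0,0,0,0,1],
    [-0.3,0,0.8,0,0,0,1],
    [0,0,0.8,0,0,0,1],
    [0,0,0.8,0,0,0,1],
    [0,0,0.3,0,0,0,1],
    [0,0,0,0,0,0,1],
  ],
)

```text
time: 19.82
tool_pos: [450.9, -181.3, 129.6]
tcp_rot: [-180.0, -0.0, 99.1]
ft_force: [-0.1, -0.1, -0.7]
finger_gap: 85.5
grip_force: 0.0
```

```bash
python3 - <<'E'
from h import *
go(453.5,-181,66,98.9)
E
```

```text
at [ 450.9 -181.3  129.6] [-180.    -0.    99.1] units [-0.    0.09  2.12] az 0.03
```

Request:
apply_moves(
  deltas=[
    [0,0.09,0.8,0,0,0,1],
    [0,0,0.8,0,0,0,1],
    [0,0,0.5,0,0,0,1],
    [0,0,0,0,0,0,1],
    [0,0,0,0,0,0,0.4],
    [0,0,0,0,0,0,0.3],
    [0,0,0,0,0,0,0.3],
    [0,0,0,0,0,0,0.3],
  ],
)

```text
time: 20.82
tool_pos: [454.6, -181.6, 68.2]
tcp_rot: [179.9, 0.1, 99.1]
ft_force: [-1.3, -0.0, 6.1]
finger_gap: 48.8
grip_force: 35.9
```

```bash
python3 - <<'E'
from h import *
s=sense();print(s['finger_gap'],s['grip_force'])
w=S2W(SP,(47,-33,0))+[1,1,0]; go(w[0],w[1],240,98.9)
E
```

```text
48.8443046145147 35.88375985622406
at [ 454.6 -181.6   68.2] [1.799e+02 1.000e-01 9.910e+01] units [ 8.1   7.03 -5.73] az 0.03
```

Request:
apply_moves(
  deltas=[
    [0,0,-1,0,0,0,0.3],
    [0,0,-1,0,0,0,0.3],
    [0,0,-1,0,0,0,0.3],
    [0,0,-1,0,0,0,0.3],
    [0,1,-1,0,0,0,0.3],
    [0.1,1,-0.7,0,0,0,0.3],
    [1,1,0,0,0,0,0.3],
    [1,1,0,0,0,0,0.3],
  ],
)

```text
time: 21.82
tool_pos: [563.3, -99.3, 238.4]
tcp_rot: [180.0, 0.0, 99.0]
ft_force: [0.1, -0.3, -1.6]
finger_gap: 48.7
grip_force: 37.3
```

Request:
apply_moves(
  deltas=[
    [1,1,0,0,0,0,0.3],
    [1,1,0,0,0,0,0.3],
    [1,1,0,0,0,0,0.3],
    [1,0.05,0,0,0,0,0.3],
    [1,0,0,0,0,0,0.3],
    [1,0,0.3,0,0,0,0.3],
    [0,0,0.5,0,0,0,0.3],
    [0,0,0,0,0,0,0.3],
  ],
)

```text
time: 22.82
tool_pos: [623.3, 91.8, 211.7]
tcp_rot: [-179.8, 0.0, 99.1]
ft_force: [-0.3, -0.1, -1.6]
finger_gap: 48.8
grip_force: 37.5
```

```bash
python3 - <<'E'
from h import *
s=sense();w=S2W(SP,(47,-33,0))+[1,1,0]; go(w[0],w[1],81,98.9);check(['b','jar'])
E
```

```text
at [623.3  91.8 211.7] [-179.8    0.    99.1] units [-0.01  0.05  4.36] az 0.04
b score 0.77 shift px 0 0
jar score 0.96 shift px 0 0
```

Request:
apply_moves(
  deltas=[
    [0,0.05,0.7,0,0,0,0.3],
    [0,0,0.7,0,0,0,0.3],
    [0,0,0.7,0,0,0,0.3],
    [0,0,0.5,0,0,0,0.3],
    [0,0,0.3,0,0,0,0.3],
    [0,0,0.3,0,0,0,0.3],
    [0,0,0.3,0,0,0,0.3],
    [0,0,0.3,0,0,0,0.3],
  ],
)

```text
time: 23.88
tool_pos: [626.2, 92.5, 99.7]
tcp_rot: [180.0, 0.0, 99.1]
ft_force: [0.4, -0.8, -1.5]
finger_gap: 48.8
grip_force: 37.5
```

Request:
apply_moves(
  deltas=[
    [0,0,0.3,0,0,0,0.3],
    [0,0,0.2,0,0,0,0.3],
    [0,0,0,0,0,0,0.3],
    [0,0,0,0,0,0,0.3],
  ],
)

```text
time: 24.38
tool_pos: [626.1, 92.5, 85.2]
tcp_rot: [180.0, 0.0, 99.0]
ft_force: [0.2, 0.7, -2.7]
finger_gap: 48.7
grip_force: 37.5
```

Request:
apply_moves(
  deltas=[
    [0,0,0.12,0,0,0,0.3],
    [0,0,0,0,0,0,0.8],
    [0,0,0,0,0,0,0.8],
    [0,0,-0.1,0,0,0,0.8],
    [0,0,-0.9,0,0,0,0.8],
    [0,0,-1,0,0,0,0.8],
    [0,0,-1,0,0,0,1],
    [0,0,-1,0,0,0,1],
  ],
)

```text
time: 25.38
tool_pos: [625.9, 92.4, 202.7]
tcp_rot: [180.0, 0.0, 99.0]
ft_force: [0.4, -0.1, 0.3]
finger_gap: 85.6
grip_force: 0.0
```

```bash
python3 - <<'E'
from h import *
check(['b','jar']);go(558.5,-323.8,215,98.9)
t=crop('side',265,105,100,110,4);a=crop('top',390,190,50,50,6)
c=np.zeros((440,720,3),np.uint8);c[:,:400]=t;c[:300,410:710]=a
cv2.imwrite('pics/c6.png',c)
E
```

```text
b score 0.77 shift px 0 0
jar score 0.96 shift px 0 0
at [628.   92.6 208. ] [179.6   0.   99.1] units [-13.34  -4.47  -0.26] az 0.03
```

View pics/c6.png

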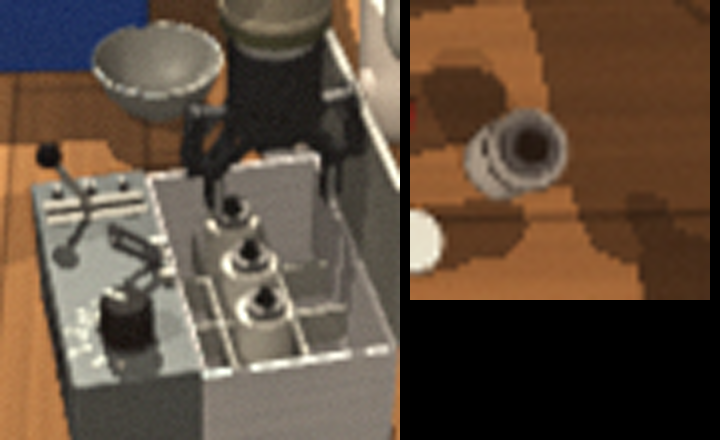

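Three bottles stand seated in their cells (crop teats at (235,208), (250,250), (265,300)). The fourth is unmoved at (411,214); only the arm's shadow changed there.

Request:
apply_moves(
  deltas=[
    [-1,-0.3,-0.3,0,0,0,1],
    [-1,-0.3,0,0,0,0,1],
    [-1,-0.3,0,0,0,0,1],
    [-1,-0.3,0,0,0,0,1],
    [-1,-0.3,0,0,0,0,1],
    [-1,-0.3,0,0,0,0,1],
    [-1,-0.3,0,0,0,0,1],
    [-1,-0.4,0,0,0,0,1],
  ],
)

```text
time: 26.52
tool_pos: [588.7, -157.1, 208.5]
tcp_rot: [-179.9, -0.1, 99.1]
ft_force: [0.4, -0.1, 0.1]
finger_gap: 85.3
grip_force: 0.0
```

Request:
apply_moves(
  deltas=[
    [-1,-0.4,0,0,0,0,1],
    [-1,-0.4,0,0,0,0,1],
    [-1,-0.4,0,0,0,0,1],
    [-1,-0.4,0,0,0,0,1],
    [-1,-0.3,0.6,0,0,0,1],
    [-0.34,0,0.9,0,0,0,1],
    [0,0,1,0,0,0,1],
    [0,0,0.1,0,0,0,1],
  ],
)

```text
time: 27.52
tool_pos: [556.0, -322.1, 127.5]
tcp_rot: [-179.7, -0.3, 99.0]
ft_force: [-0.2, -0.2, 0.2]
finger_gap: 85.6
grip_force: 0.0
```

```bash
python3 - <<'E'
from h import *
go(558.5,-323.8,66,98.9)
E
```

```text
at [ 556.  -322.1  127.5] [-179.7   -0.3   99. ] units [-0.08  0.09  2.05] az 0.03
```

Request:
apply_moves(
  deltas=[
    [-0.06,0.08,0.8,0,0,0,1],
    [0,0,0.8,0,0,0,1],
    [0,0,0.45,0,0,0,1],
    [0,0,0,0,0,0,1],
    [0,0,0,0,0,0,0.4],
    [0,0,0,0,0,0,0.3],
    [0,0,0,0,0,0,0.3],
    [0,0,0,0,0,0,0.3],
  ],
)

```text
time: 28.52
tool_pos: [561.9, -325.6, 72.4]
tcp_rot: [179.9, 0.1, 99.1]
ft_force: [-1.4, -0.3, 5.2]
finger_gap: 48.9
grip_force: 35.9
```

```bash
python3 - <<'E'
from h import *
s=sense();print(s['finger_gap'],s['grip_force'])
w=S2W(SP,(47,-98,0))+[1,1,0]; go(w[0],w[1],240,98.9)
E
```

```text
48.940936492518816 35.94196379184723
at [ 561.9 -325.6   72.4] [1.799e+02 1.000e-01 9.910e+01] units [11.23  4.25 -5.6 ] az 0.03
```

Request:
apply_moves(
  deltas=[
    [0,0,-0.7,0,0,0,0.3],
    [0,0,-1,0,0,0,0.3],
    [0,0,-1,0,0,0,0.3],
    [0,0,-1,0,0,0,0.3],
    [0.6,0.2,-1,0,0,0,0.3],
    [0.63,0.3,-0.9,0,0,0,0.3],
    [1,0.4,0,0,0,0,0.3],
    [1,0.4,0,0,0,0,0.3],
  ],
)

```text
time: 29.52
tool_pos: [584.9, -222.4, 240.9]
tcp_rot: [179.9, 0.1, 99.0]
ft_force: [0.3, 0.4, -1.1]
finger_gap: 48.3
grip_force: 36.6
```

Request:
apply_moves(
  deltas=[
    [1,0.4,0,0,0,0,0.3],
    [1,0.4,0,0,0,0,0.3],
    [1,0.4,0,0,0,0,0.3],
    [1,0.4,0,0,0,0,0.3],
    [1,0.4,0,0,0,0,0.3],
    [1,0.4,0,0,0,0,0.3],
    [1,0.4,0,0,0,0,0.3],
    [1,0.15,0,0,0,0,0.3],
  ],
)

```text
time: 30.52
tool_pos: [634.3, 29.0, 240.0]
tcp_rot: [179.9, 0.0, 99.1]
ft_force: [0.1, 0.4, -2.0]
finger_gap: 48.6
grip_force: 36.6
```

Request:
apply_moves(
  deltas=[
    [0,0,0.4,0,0,0,0.3],
    [0,0,0.4,0,0,0,0.3],
    [0,0,0,0,0,0,0.3],
  ],
)

```text
time: 30.9
tool_pos: [632.9, 26.9, 212.8]
tcp_rot: [-179.8, -0.0, 99.0]
ft_force: [-0.6, 0.1, -0.9]
finger_gap: 48.7
grip_force: 36.6
```

```bash
python3 - <<'E'
from h import *
s=sense();w=S2W(SP,(47,-98,0))+[1,1,0]; go(w[0],w[1],84,98.9)
E
```

```text
at [632.9  26.9 212.8] [-179.8   -0.    99. ] units [0.01 0.06 4.29] az 0.02
```

Request:
apply_moves(
  deltas=[
    [0,0.05,0.7,0,0,0,0.3],
    [0,0,0.7,0,0,0,0.3],
    [0,0,0.7,0,0,0,0.3],
    [0,0,0.5,0,0,0,0.3],
    [0,0,0.3,0,0,0,0.3],
    [0,0,0.3,0,0,0,0.3],
    [0,0,0.3,0,0,0,0.3],
    [0,0,0.3,0,0,0,0.3],
  ],
)

```text
time: 31.9
tool_pos: [635.9, 28.1, 100.6]
tcp_rot: [180.0, 0.0, 99.1]
ft_force: [0.1, -0.5, -1.6]
finger_gap: 48.4
grip_force: 36.6
```

Request:
apply_moves(
  deltas=[
    [0,0,0.3,0,0,0,0.3],
    [0,0,0.15,0,0,0,0.3],
    [0,0,0,0,0,0,0.3],
    [0,0,0,0,0,0,0.3],
  ],
)

```text
time: 32.4
tool_pos: [635.9, 28.1, 87.6]
tcp_rot: [180.0, 0.0, 99.1]
ft_force: [-0.2, 0.1, -1.4]
finger_gap: 48.4
grip_force: 36.6
```

Request:
apply_moves(
  deltas=[
    [0,0,0.1,0,0,0,0.3],
    [0,0,0,0,0,0,0.8],
    [0,0,0,0,0,0,0.8],
    [0,0,-0.1,0,0,0,0.8],
    [0,0,-0.9,0,0,0,0.8],
    [0,0,-1,0,0,0,0.8],
    [0,0,-1,0,0,0,0.8],
    [0,0,-1,0,0,0,0],
  ],
)

```text
time: 33.4
tool_pos: [635.6, 28.1, 205.7]
tcp_rot: [180.0, 0.0, 99.1]
ft_force: [0.6, -0.5, 0.0]
finger_gap: 51.4
grip_force: 0.0
```

Request:
apply_moves(
  deltas=[
    [0,0,-1,0,0,0,0],
    [0,0,-1,0,0,0,0],
    [0,0,-1,0,0,0,0],
    [0,0,-1,0,0,0,0],
    [0,0,-0.5,0,0,0,0],
    [0,0,0,0,0,0,0],
  ],
)

```text
time: 34.15
tool_pos: [636.1, 28.1, 340.5]
tcp_rot: [179.9, 0.0, 99.1]
ft_force: [-0.2, -0.2, -0.9]
finger_gap: -0.2
grip_force: 0.0
```

```bash
python3 - <<'E'
from h import *
w=S2W(SP,(182,0,0));go(w[0],w[1],345,98.9);print(w,sense()['finger_gap'])
for z in(0,60,120): print(z,atz('top',285,143,z),atz('top',340,150,z))
print(atz('side',390,150,0),atz('side',385,168,90))
cv2.imwrite('pics/c7.png',crop('side',265,80,180,140,4))
E
```

```text
at [636.1  28.1 340.5] [179.9   0.   99.1] units [ 3.21  4.41 -0.14] az 0.03
[751.65659231 144.11392602   0.        ] -0.1785068017572395
0 [858.46173445 132.3844219    0.        ] [825.070864   -82.31788453   0.        ]
60 [841.67562777 128.00803146  60.        ] [809.54922322 -78.56379672  60.        ]
120 [824.88952109 123.63164103 120.        ] [794.02758245 -74.80970892 120.        ]
[890.95667371 386.04802618   0.        ] [826.77814498 162.9484692   90.        ]
```

View pics/c7.png

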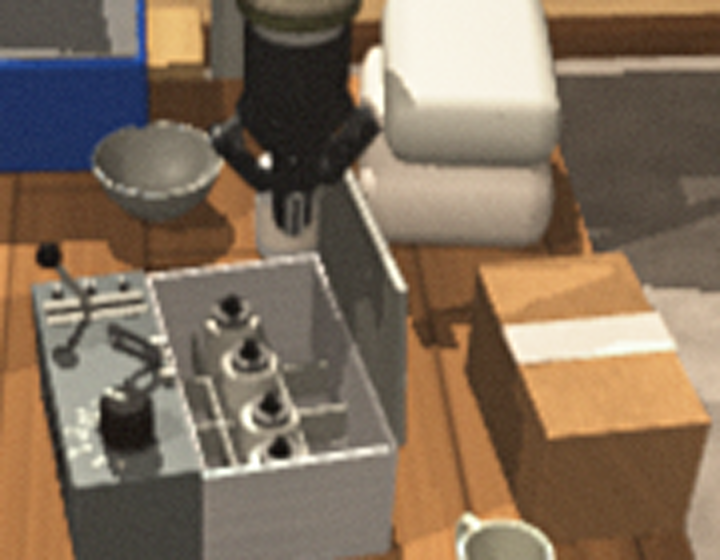

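All four bottles stand in the bin (crop teats at (235,305), (250,350), (268,405), (280,450)), and the lid is upright behind them. Next I'll go behind the lid and pull it over.

Request:
apply_moves(
  deltas=[
    [0.6,0.8,0,0,0,0,0],
    [0.7,1,0,0,0,0,0],
    [0.7,1,0,0,0,0,0],
    [0.7,1,0,0,0,0,0],
    [0.5,0.6,0,0,0,0,0],
    [0,0,0,0,0,0,0],
    [0,0,0,0,0,0,0],
  ],
)

```text
time: 35.08
tool_pos: [750.3, 143.0, 337.6]
tcp_rot: [-179.9, 0.0, 99.0]
ft_force: [-0.6, 0.1, -0.2]
finger_gap: -0.1
grip_force: 0.0
```

```bash
cat >>h.py <<'E'
def gs(x,y,z): w=S2W(SP,(x,y,z));go(*w,90+np.degrees(SP[2]))
def st():
    s=sense();d=s['tool_pos'][:2]-SP[:2];c,n=np.cos(SP[2]),np.sin(SP[2]);print('st',round(c*d[0]+n*d[1],1),round(c*d[1]-n*d[0],1),s['tool_pos'][2].round(1),'F',s['ft_force'].round(1),'gap',round(s['finger_gap'],1))
E
python3 - <<'E'
from h import *
st();gs(182,0,246)
E
```

```text
st 180.5 -0.8 337.6 F [-0.6  0.1 -0.2] gap -0.1
at [750.3 143.  337.6] [-179.9    0.    99. ] units [0.03 0.06 3.05] az 0.04
```

Request:
apply_moves(
  deltas=[
    [0,0,0.8,0,0,0,0],
    [0,0,0.8,0,0,0,0],
    [0,0,0.8,0,0,0,0],
    [0,0,0.6,0,0,0,0],
    [0,-0.3,0,0,0,0,0],
    [0,-0.3,0,0,0,0,0],
    [0,-0.4,0,0,0,0,0],
    [0,0,0,0,0,0,0],
  ],
)

```text
time: 36.08
tool_pos: [720.9, 138.6, 250.6]
tcp_rot: [179.9, 0.0, 99.0]
ft_force: [-0.7, 0.8, 0.6]
finger_gap: -0.0
grip_force: 0.0
```

Request:
apply_moves(
  deltas=[
    [0,-0.4,0.05,0,0,0,0],
    [0,-0.4,0.06,0,0,0,0],
    [0,-0.4,0.1,0,0,0,0],
    [0,-0.5,0.2,0,0,0,0],
    [0,-0.5,0.27,0,0,0,0],
    [0,0,0,0,0,0,0],
  ],
)

```text
time: 36.83
tool_pos: [655.4, 128.4, 228.7]
tcp_rot: [-180.0, 0.0, 99.1]
ft_force: [-0.2, 0.3, -0.1]
finger_gap: -0.0
grip_force: 0.0
```

```bash
python3 - <<'E'
from h import *
st();gs(62,0,205)
E
```

```text
st 84.5 -0.7 228.7 F [-0.2  0.3 -0.1] gap -0.0
at [655.4 128.4 228.7] [-180.     0.    99.1] units [ 0.03 -0.75  0.79] az 0.04
```

Request:
apply_moves(
  deltas=[
    [0,-0.38,0.35,0,0,0,0],
    [0,-0.38,0.4,0,0,0,0],
    [0,-0.27,0.48,0,0,0,0],
    [0,-0.27,0.48,0,0,0,0],
  ],
)

```text
time: 37.33
tool_pos: [618.5, 122.4, 178.3]
tcp_rot: [179.9, 0.0, 99.0]
ft_force: [0.8, 0.2, 0.7]
finger_gap: 0.2
grip_force: 0.7
```

```bash
python3 - <<'E'
from h import *
st();gs(38,0,143)
cv2.imwrite('pics/c8.png',crop('side',265,105,110,110,4))
E
```

```text
st 47.0 -0.9 178.3 F [0.8 0.2 0.7] gap 0.2
at [618.5 122.4 178.3] [179.9   0.   99. ] units [ 0.03 -0.3   1.18] az 0.04
```

View pics/c8.png

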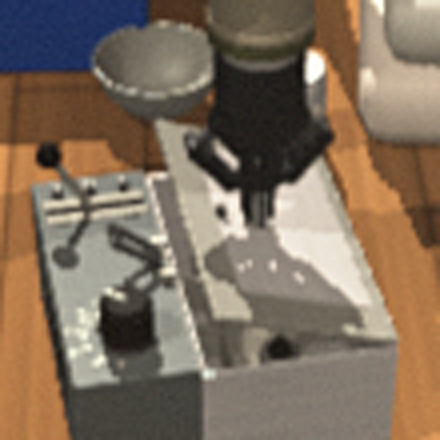

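The lid follows the finger and is now about 0.3 rad open. I'll press it shut.

Request:
apply_moves(
  deltas=[
    [0,-0.1,0.35,0,0,0,0],
    [0,-0.1,0.35,0,0,0,0],
    [0,0,0.3,0,0,0,0],
    [0,0,0.15,0,0,0,0],
    [0,0,0.08,0,0,0,0],
    [0,0,0,0,0,0,0],
  ],
)

```text
time: 38.12
tool_pos: [611.4, 121.4, 143.9]
tcp_rot: [-180.0, 0.0, 99.1]
ft_force: [-16.2, -2.3, 25.6]
finger_gap: 0.3
grip_force: 12.3
```

```bash
python3 - <<'E'
from h import *
st()
E
```

```text
st 39.9 -0.9 143.9 F [-16.2  -2.3  25.6] gap 0.3
```

Request:
apply_moves(
  deltas=[
    [0,0,-1,0,0,0,0],
    [0,-0.5,-1,0,0,0,0.6],
    [0,-1,-0.7,0,0,1,0.6],
    [0,0,0,0,0,1,0.6],
    [0,0,0,0,0,1,0.6],
    [0,0,0,0,0,1,0.6],
    [0,0,0,0,0,1,0.6],
    [0,0,0,0,0,1,0.6],
  ],
)

```text
time: 39.12
tool_pos: [567.1, 114.4, 221.3]
tcp_rot: [-180.0, 0.0, 71.4]
ft_force: [0.5, 0.4, 0.4]
finger_gap: 51.2
grip_force: 0.0
```

Request:
apply_moves(
  deltas=[
    [0,0,0,0,0,1,0.6],
    [0,0,0,0,0,1,0.6],
    [0,0,0,0,0,1,0.6],
    [0,0,0,0,0,1,0.6],
    [0,0,0,0,0,1,0.6],
    [0,0,0,0,0,1,0.6],
    [0,0,0,0,0,1,0.6],
    [0,0,0,0,0,1,0.6],
  ],
)

```text
time: 40.12
tool_pos: [567.2, 114.4, 221.3]
tcp_rot: [-180.0, 0.0, 34.7]
ft_force: [-0.7, 0.6, 0.5]
finger_gap: 51.2
grip_force: 0.0
```

```bash
cat >>h.py <<'E'
def hp(th,r=58,y=0): return S2W(SP,(-36-r*np.cos(th),y,135+r*np.sin(th)))
E
python3 - <<'E'
from h import *
np.set_printoptions(precision=1,suppress=True)
st();s=sense();print(s['tcp_rot'],s['joint_pos'][5]);gs(-81,0,200)
b=np.ascontiguousarray(crop('side',265,130,70,70,8))
for th,c in((.3,(0,0,255)),(.55,(0,255,0)),(.8,(255,0,0))):
    q=(proj('side',[hp(th,58,15),hp(th,58,-15),hp(th,0,-15),hp(th,0,15)])-[265,130])*8+4
    cv2.polylines(b,[q.astype(int)],True,c,1)
cv2.imwrite('pics/c9.png',b)
E
```

```text
st -4.9 -1.0 221.3 F [-0.7  0.6  0.5] gap 51.2
[-180.     0.    34.7] 61.59433546576766
at [567.2 114.4 221.3] [-180.     0.    34.7] units [-2.3 -1.1  0.7] az -13.99
```

View pics/c9.png

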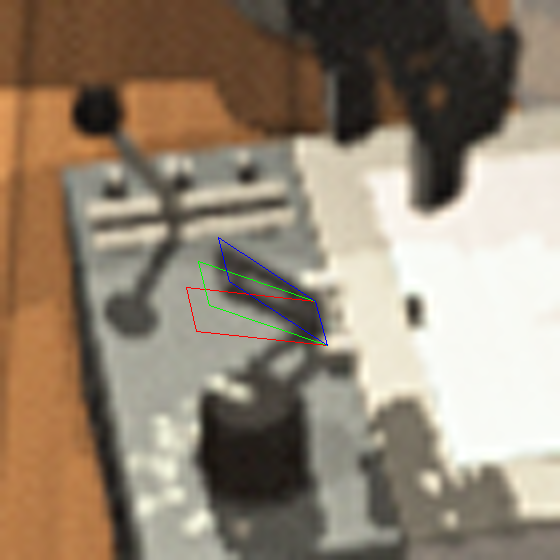

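The side crop shows the lid shut (white plate with the staple at (412,310)) and the hasp along the 0.75–0.8 rad outline. I'll turn the jaws across its width.

Request:
apply_moves(
  deltas=[
    [0,0,0,0,0,1,0.6],
    [0,0,0,0,0,1,0.6],
    [0,0,0,0,0,1,0.6],
    [0,0,0,0,0,1,0.6],
    [0,0,0,0,0,1,0.6],
    [0,0,0,0,0,0.64,0.6],
    [0,0,0,0,0,0,0.6],
  ],
)

```text
time: 41.05
tool_pos: [567.1, 114.4, 221.4]
tcp_rot: [-180.0, 0.0, 9.1]
ft_force: [-0.6, -0.3, -0.1]
finger_gap: 51.6
grip_force: 0.0
```

```bash
python3 - <<'E'
from h import *
print(sense()['tcp_rot']);st();gs(-70,0,161)
E
```

```text
[-1.79999079e+02  9.22472552e-03  9.10723612e+00]
st -4.9 -1.0 221.4 F [-0.6 -0.3 -0.1] gap 51.6
at [567.1 114.4 221.4] [-180.     0.     9.1] units [-2.17 -0.04  2.01] az -19.58
```

Request:
apply_moves(
  deltas=[
    [-0.8,-0.04,0,0,0,0,0.6],
    [-0.8,0,0,0,0,0,0.6],
    [-0.57,0,0.3,0,0,0,0.6],
    [0,0,0.7,0,0,0,0.6],
    [0,0,0.6,0,0,0,0.6],
    [0,0,0.4,0,0,0,0.6],
    [0,0,0,0,0,0,0],
    [0,0,0,0,0,0,0],
  ],
  grip_force=20,
)

```text
time: 42.05
tool_pos: [502.4, 105.9, 161.4]
tcp_rot: [-179.9, 0.1, 9.1]
ft_force: [-0.6, 4.1, -5.8]
finger_gap: 29.4
grip_force: 22.1
```

Request:
apply_moves(
  deltas=[
    [0,0,0,0,0,0,0],
    [0,0,0,0,0,0,0],
  ],
)

```text
time: 42.3
tool_pos: [502.4, 105.8, 161.4]
tcp_rot: [-180.0, 0.0, 9.1]
ft_force: [-0.4, 4.8, -5.6]
finger_gap: 29.2
grip_force: 22.1
```

```bash
python3 - <<'E'
from h import *
st()
E
```

```text
st -70.2 0.5 161.4 F [-0.4  4.8 -5.6] gap 29.2
```

Request:
apply_moves(
  deltas=[
    [0.3,0,-0.25,0,0,0,0],
    [0.35,0,-0.17,0,0,0,0],
    [0.38,0,-0.08,0,0,0,0],
    [0.38,0,0.02,0,0,0,0],
    [0.37,0,0.12,0,0,0,0],
    [0.33,0,0.2,0,0,0,0],
    [0.27,0,0.28,0,0,0,0],
    [0,0,0,0,0,0,0],
  ],
)

```text
time: 43.3
tool_pos: [576.4, 117.8, 161.1]
tcp_rot: [-179.9, -0.4, 9.1]
ft_force: [2.8, 7.4, 6.6]
finger_gap: 29.5
grip_force: 20.6
```

```bash
python3 - <<'E'
from h import *
st();np.set_printoptions(precision=1,suppress=True)
b=np.ascontiguousarray(crop('side',285,120,60,70,8))
q=(proj('side',[hp(2.5,58,15),hp(2.5,58,-15),hp(2.5,0,-15),hp(2.5,0,15)])-[285,120])*8+4
cv2.polylines(b,[q.astype(int)],True,(0,255,0),1)
cv2.imwrite('pics/c10.png',b)
E
```

```text
st 4.8 0.9 161.1 F [2.8 7.4 6.6] gap 29.5
```

View pics/c10.png

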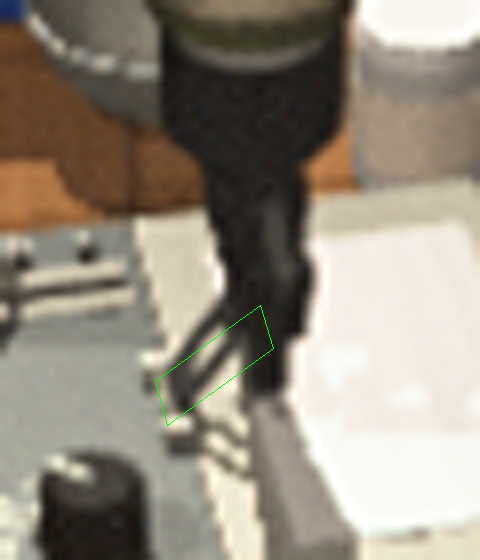

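The hasp is pinched between the pads and has swung past vertical to about 2.3 rad. I'll lead it a little lower, release it, then press it flat.

Request:
apply_moves(
  deltas=[
    [0.12,0,0.2,0,0,0,0],
    [0.08,0,0.2,0,0,0,0],
    [0,0,0,0,0,0,0.5],
    [0,0,0,0,0,0,0.5],
    [0,0,-0.6,0,0,0,0.5],
    [0,0,-0.8,0,0,0,0.3],
    [0,0,-0.3,0,0,0,0],
    [0,0,0,0,0,0,0],
  ],
)

```text
time: 44.35
tool_pos: [574.6, 117.5, 193.8]
tcp_rot: [-179.9, 0.6, 9.1]
ft_force: [-9.3, 1.6, -13.0]
finger_gap: 28.0
grip_force: 21.0
```

Request:
apply_moves(
  deltas=[
    [0,0,0,0,0,0,0],
    [0,0,0,0,0,0,0],
  ],
)

```text
time: 44.6
tool_pos: [574.9, 117.5, 193.6]
tcp_rot: [-179.9, 0.6, 9.1]
ft_force: [-10.4, 1.8, -12.2]
finger_gap: 28.0
grip_force: 21.1
```

```bash
python3 - <<'E'
from h import *
st();print(sense()['tcp_rot'])
s=sense();w=S2W(SP,(24,0,153));go(*w)
E
```

```text
st 3.2 0.9 193.6 F [-10.4   1.8 -12.2] gap 28.0
[-179.93032766    0.62348453    9.05617692]
at [574.9 117.5 193.6] [-179.9    0.6    9.1] units [0.71 0.04 1.35] az 0
```

Request:
apply_moves(
  deltas=[
    [0.22,0,0.25,0,0,0,0],
    [0.18,0,0.4,0,0,0,0],
    [0.05,0,0.3,0,0,0,0],
    [0,0,0,0,0,0,0.5],
    [0,0,0,0,0,0,0.5],
    [0,0,0,0,0,0,0.5],
  ],
)

```text
time: 45.35
tool_pos: [592.7, 119.3, 169.3]
tcp_rot: [180.0, -0.1, 9.0]
ft_force: [0.2, -0.6, 0.1]
finger_gap: 42.6
grip_force: 0.0
```

Request:
apply_moves(
  deltas=[
    [0,0,-0.8,0,0,0,0.5],
    [0,0,-0.8,0,0,0,0.5],
    [0,0,-0.8,0,0,0,0.5],
    [0,0,0,0,0,0,0],
    [0,0,0,0,0,0,0],
    [0,0,0,0,0,0,0],
  ],
)

```text
time: 46.1
tool_pos: [591.6, 119.5, 238.8]
tcp_rot: [-180.0, 0.1, 9.0]
ft_force: [-0.0, -0.4, 0.0]
finger_gap: 0.3
grip_force: 0.0
```

```bash
python3 - <<'E'
from h import *
st();s=sense();w=S2W(SP,(24,0,153));go(*w)
b=np.ascontiguousarray(crop('side',285,120,60,70,8))
for th,c in((2.3,(0,0,255)),(2.7,(0,255,0))):
    q=(proj('side',[hp(th,58,15),hp(th,58,-15),hp(th,0,-15),hp(th,0,15)])-[285,120])*8+4
    cv2.polylines(b,[q.astype(int)],True,c,1)
cv2.imwrite('pics/c11.png',b)
E
```

```text
st 20.1 0.3 238.8 F [-0.  -0.4  0. ] gap 0.3
at [591.6 119.5 238.8] [-1.8e+02  1.0e-01  9.0e+00] units [0.14 0.01 2.86] az 0
```

View pics/c11.png

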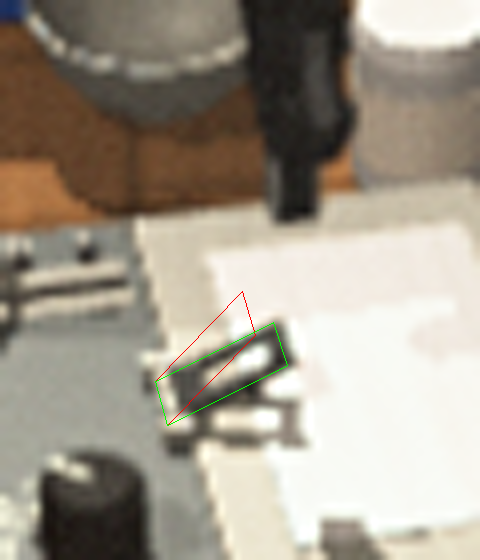

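The hasp rests clear of the jaws at about 2.7 rad, matching the green outline. I'll press its free end down.

Request:
apply_moves(
  deltas=[
    [0.05,0,0.8,0,0,0,0],
    [0.05,0,0.8,0,0,0,0],
    [0.04,0,0.4,0,0,0,0],
    [0,0,0.3,0,0,0,0],
    [0,0,0.2,0,0,0,0],
    [0,0,0.2,0,0,0,0],
    [0,0,0.15,0,0,0,0],
    [0,0,0,0,0,0,0],
  ],
)

```text
time: 47.15
tool_pos: [596.3, 120.2, 154.7]
tcp_rot: [-180.0, 0.0, 9.0]
ft_force: [1.0, -0.1, -0.2]
finger_gap: 0.0
grip_force: 0.0
```

```bash
python3 - <<'E'
from h import *
st()
E
```

```text
st 24.8 0.3 154.7 F [ 1.  -0.1 -0.2] gap 0.0
```

Request:
apply_moves(
  deltas=[
    [0,0,0.06,0,0,0,0],
    [0,0,0.06,0,0,0,0],
    [0,0,0,0,0,0,0],
  ],
)

```text
time: 47.52
tool_pos: [596.8, 120.3, 152.0]
tcp_rot: [180.0, -0.0, 9.0]
ft_force: [-1.7, 0.1, 3.2]
finger_gap: -0.3
grip_force: 1.7
```

```bash
python3 - <<'E'
from h import *
st()
E
```

```text
st 25.3 0.3 152.0 F [-1.7  0.1  3.2] gap -0.3
```

Request:
apply_moves(
  deltas=[
    [0,0,0.07,0,0,0,0],
    [0,0,0,0,0,0,0],
    [0,0,-0.8,0,0,0,0.5],
    [0,0,-1,0,0,0,1],
    [-0.8,0.6,-0.4,0,0,0,1],
    [-1,0.8,0,0,0,0,1],
    [-1,0.8,0,0,0,0,1],
    [-0.8,0.6,0,0,0,0,1],
  ],
)

```text
time: 48.52
tool_pos: [502.1, 19.4, 215.1]
tcp_rot: [180.0, 0.0, 9.0]
ft_force: [-0.5, 0.1, 0.3]
finger_gap: 85.6
grip_force: 0.0
```

Request:
apply_moves(
  deltas=[
    [0,0,0,0,0,0,1],
    [0,0,0,0,0,0,1],
  ],
)

```text
time: 48.78
tool_pos: [503.5, 20.6, 215.4]
tcp_rot: [-180.0, -0.0, 9.0]
ft_force: [0.2, 0.7, -0.2]
finger_gap: 85.8
grip_force: 0.0
```

```bash
python3 - <<'E'
from h import *
st();w=S2W(SP,(-82.5,-85,155));go(*w);print(w)
t=cv2.imread('pics/top0.png')
np.set_printoptions(precision=1,suppress=True)
print(proj('top',S2W(SP,(-82.5,-85,170))),proj('side',S2W(SP,(-82.5,-85,170))))
for th in(1,1.5,2,2.5):
    a=th-1.25;print(th,proj('top',S2W(SP,(-82.5-20*np.cos(a),-85+20*np.sin(a),170))))
cv2.imwrite('pics/c12.png',np.hstack([crop('top',290,205,50,55,8,t),crop('side',275,150,45,55,8)]))
E
```

```text
st -82.3 -83.8 215.4 F [ 0.2  0.7 -0.2] gap 85.8
at [503.5  20.6 215.4] [-180.   -0.    9.] units [-0.01  0.04  2.01] az 0
[503.38326642  19.43190786 155.        ]
[[315.9 230.1]] [[294.8 180. ]]
1 [[318.3 235.5]]
1.5 [[315.4 236. ]]
2 [[312.7 235.1]]
2.5 [[310.7 233. ]]
```

View pics/c12.png

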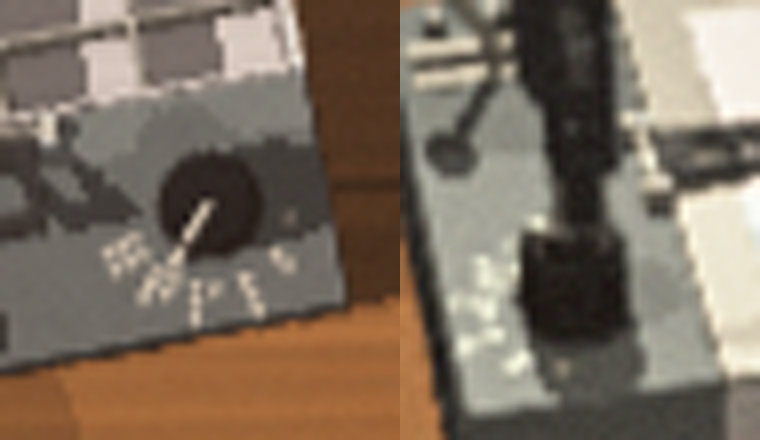

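The top crop shows the sleeve centre at (212,203) with its line pointing to the group of five dots at (160,285). The 4-dot group is one detent anticlockwise, at (200,300). In the side view the hasp lies flat on the lid at (690,150).

Request:
apply_moves(
  deltas=[
    [0,0.04,0.6,0,0,0,1],
    [0,0,0.6,0,0,0,1],
    [0,0,0.5,0,0,0,1],
    [0,0,0.3,0,0,0,1],
    [0,0,0,0,0,0,0],
    [0,0,0,0,0,0,0],
    [0,0,0,0,0,0,0],
    [0,0,0,0,0,0,0],
  ],
  grip_force=50,
)

```text
time: 49.82
tool_pos: [503.7, 20.1, 156.7]
tcp_rot: [-179.9, -0.1, 9.1]
ft_force: [-3.0, 4.8, 4.4]
finger_gap: 40.8
grip_force: 50.7
```

Request:
apply_moves(
  deltas=[
    [0,0,0,0,0,-1,0],
    [0,0,0,0,0,-1,0],
    [0,0,0,0,0,-1,0],
    [0,0,0,0,0,-1,0],
    [0,0,0,0,0,-1,0],
    [0,0,0,0,0,-1,0],
    [0,0,0,0,0,-0.25,0],
    [0,0,0,0,0,0,0],
  ],
)

```text
time: 50.82
tool_pos: [504.1, 19.3, 156.7]
tcp_rot: [179.9, -0.1, 37.6]
ft_force: [-1.3, 1.3, 6.2]
finger_gap: 40.4
grip_force: 50.8
```

```bash
python3 - <<'E'
from h import *
st();s=sense();print(s['tcp_rot'],s['wrist_torque'])
E
```

```text
st -81.9 -85.3 156.7 F [-1.3  1.3  6.2] gap 40.4
[ 1.79929750e+02 -1.02954284e-01  3.76191125e+01] [0.22635935 0.25685019 0.10554313]
```

Request:
apply_moves(
  deltas=[
    [0,0,0,0,0,0,1],
    [0,0,0,0,0,0,1],
    [0,0,-0.5,0,0,0,1],
    [0,0,-1,0,0,1,1],
    [0,0,-1,0,0,1,1],
    [0,0,-0.7,0,0,1,1],
    [0,0,0,0,0,1,0.6],
    [0,0,0,0,0,1,0.6],
  ],
)

```text
time: 51.82
tool_pos: [503.7, 19.1, 253.0]
tcp_rot: [180.0, -0.1, 14.6]
ft_force: [-0.4, -0.5, -1.1]
finger_gap: 52.2
grip_force: 0.0
```

Request:
apply_moves(
  deltas=[
    [-0.2,-1,0,0,0,1,0.6],
    [-0.2,-1,0,0,0,0.25,0.6],
    [-0.2,-1,0,0,0,0,0.6],
    [-0.2,-1,0,0,0,0,0.6],
    [-0.3,-1,0,0,0,0,0.6],
    [-0.2,-0.7,0,0,0,0,0.6],
    [0,0,0,0,0,0,0.6],
    [0,0,0,0,0,0,0.6],
  ],
)

```text
time: 52.82
tool_pos: [434.9, 180.1, 251.9]
tcp_rot: [180.0, -0.0, 9.0]
ft_force: [0.5, 0.4, 0.9]
finger_gap: 51.6
grip_force: 0.0
```

```bash
python3 - <<'E'
from h import *
st();w=S2W(SP,(-119.9,88,188));go(*w)
a=crop('top',290,205,50,55,8);b=crop('side',265,115,55,75,7)
c=np.zeros((525,800,3),np.uint8);c[:440,:400]=a;c[:525,405:790]=b
print(proj('side',[w+[0,0,5.5]]),proj('top',[w+[0,0,5.5]]))
cv2.imwrite('pics/c13.png',c)
E
```

```text
st -125.5 84.3 251.9 F [0.5 0.4 0.9] gap 51.6
at [434.9 180.1 251.9] [180.  -0.   9.] units [ 0.18 -0.12  2.13] az 0
[[275.99482045 144.06129846]] [[266.69650784 250.04090449]]
```

View pics/c13.png

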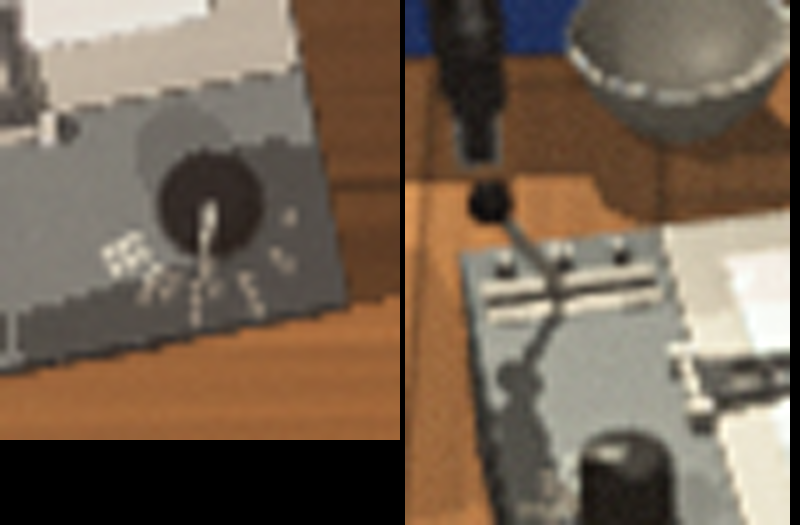

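The sleeve line now points at the 4-dot group (200,300). The knob, at side pixel (277,144), matches the prediction. I'll pinch it and lead it upright.

Request:
apply_moves(
  deltas=[
    [0.18,-0.12,0.6,0,0,0,0.6],
    [0,0,0.7,0,0,0,0.6],
    [0,0,0.5,0,0,0,0.6],
    [0,0,0.35,0,0,0,0.6],
    [0,0,0,0,0,0,0],
    [0,0,0,0,0,0,0],
    [0,0,0,0,0,0,0],
    [0,0,0,0,0,0,0],
  ],
  grip_force=25,
)

```text
time: 53.92
tool_pos: [439.5, 185.0, 187.2]
tcp_rot: [-180.0, -0.0, 9.0]
ft_force: [0.2, 0.5, -2.7]
finger_gap: 21.7
grip_force: 24.7
```

```bash
python3 - <<'E'
from h import *
st()
E
```

```text
st -120.2 88.4 187.2 F [ 0.2  0.5 -2.7] gap 21.7
```

Request:
apply_moves(
  deltas=[
    [0.3,0,-0.13,0,0,0,0],
    [0.3,0,-0.11,0,0,0,0],
    [0.32,0,-0.06,0,0,0,0],
    [0.32,0,-0.02,0,0,0,0],
    [0,0,0,0,0,0,0],
    [0,0,0,0,0,0,0],
  ],
)

```text
time: 54.68
tool_pos: [476.7, 191.0, 197.0]
tcp_rot: [-180.0, -0.1, 9.0]
ft_force: [2.7, 1.7, 3.2]
finger_gap: 21.9
grip_force: 24.9
```

```bash
python3 - <<'E'
from h import *
st()
E
```

```text
st -82.4 88.6 197.0 F [2.7 1.7 3.2] gap 21.9
```

Upright (x −82.4). I'll release and retreat.

Request:
apply_moves(
  deltas=[
    [0,0,0,0,0,0,0.6],
    [0,0,0,0,0,0,0.6],
    [0,0,0,0,0,0,0.6],
    [0,0,-0.5,0,0,0,0.6],
    [0,0,-1,0,0,0,0.6],
    [0,0,-1,0,0,0,0.6],
    [-0.5,0,-1,0,0,0,0.6],
    [-1,0,-1,0,0,0,0.6],
  ],
)

```text
time: 55.68
tool_pos: [431.4, 183.5, 333.4]
tcp_rot: [-180.0, -0.1, 9.0]
ft_force: [0.4, 0.1, 0.3]
finger_gap: 51.5
grip_force: 0.0
```

Request:
apply_moves(
  deltas=[
    [-1,-0.5,0,0,0,0,0.6],
    [-1,-0.5,0,0,0,0,0.6],
    [-0.5,0,0,0,0,0,0.6],
    [0,0,0,0,0,0,0.6],
  ],
)

```text
time: 56.18
tool_pos: [352.5, 201.7, 332.8]
tcp_rot: [-180.0, -0.1, 9.1]
ft_force: [1.1, -0.4, -0.0]
finger_gap: 51.3
grip_force: 0.0
```

```bash
python3 - <<'E'
from h import *
st()
b=crop('side',262,110,115,110,5);a=crop('top',235,155,75,110,3)
c=np.zeros((550,800,3),np.uint8);c[:,:575]=b;c[:330,575:800]=a
for th in(0,.5,1):
    a_=th-.5;print(th,((proj('side',S2W(SP,(-82.5+78*np.sin(a_),88,125+78*np.cos(a_))))-[262,110])*5).round())
cv2.imwrite('pics/c14.png',c)
E
```

```text
st -203.6 118.3 332.8 F [ 1.1 -0.4 -0. ] gap 51.3
0 [[ 70. 170.]]
0.5 [[123. 153.]]
1 [[177. 158.]]
```

View pics/c14.png

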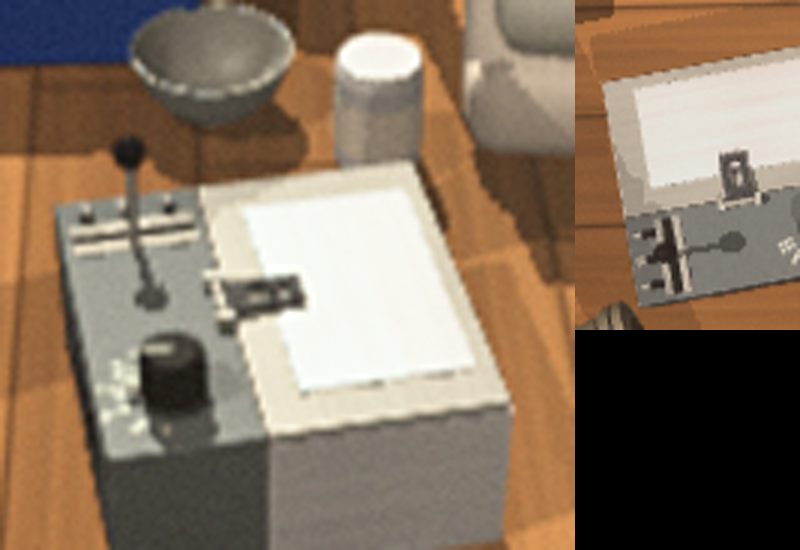

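The final view shows the lid shut, the hasp flat with the staple through its slot at (262,292), and the lever knob at (127,153), which is the middle notch.

```bash
python3 - <<'E'
from h import *
check(['jar']);print(hand_in())
E
```

```text
jar score 0.94 shift px 0 0
the job is handed in; nothing more can be done
None
```

All four bottles are upright in the bin, the lid is shut, the hasp is flat over its staple, the timer is at 4 and the lever is in the middle notch; handed in at about 56 s of the 208 s limit, with no verdict returned and only the jar checked among the bystanders (unmoved).

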